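# Weigh the salt canister on the hand scale

### The arm

A 7-joint arm with a two-finger parallel gripper is mounted at the origin on the work surface. World frame = base frame: x ahead of the robot, y to its left, z up, the work surface at z = 0. Lengths are in m, angles in rad, forces in N, time in s.
With the tool pointing down it reaches from about 0.4 to 0.85 m from the base axis. Payload 6.9 kg.
Tool frame: the origin (TCP) lies on the centre line of the jaws, within the pads' length; the fingertips stand 17 mm ahead of it and the grasp point (between the pads) lies 2 mm behind it; z points along the fingers, y is the direction in which the jaws open and shut (so a half turn about z gives the same grasp; the last joint's range is limited). The gripper opens to 85 mm and grips with 20 to 120 N. Pads are 22 mm wide; open, the fingers measure 114 mm over their backs; the gripper's body (76 mm by 85 mm) begins 54 mm behind the grasp point. The pads swing forward as they close: fully open they stand 13 mm farther back than shut.
Start: joints at [-1.046, 0.507, -0.238, 1.5, 0.126, 1.149, -0.155], TCP at [0.255, 0.571, 0.248] pointing down, gripper open.
Joint ranges: [-3.08, 3.08], [-0.24, 2.05], [-1.43, 1.35], [0, 2.5], [-1.52, 4.66], [0.17, 1.96], [-2.89, 2.89]. Speed limits (rad/s): [2.39, 2.39, 3.14, 3.14, 3.14, 3.14, 3.14].

### API

Orientations are given as [roll, pitch, yaw] about the fixed x, y, z axes, in that order (R = Rz(yaw) Ry(pitch) Rx(roll)).
In Python, from bench import r gives the robot as it stands.
- The arm moves only by the shell command python3 -m inch 'ROWS' [FORCE]. ROWS is JSON, a list of rows, each an object with "travel": the shift along the tool's x, y, z in cm, a list of three; "turn": the turn, a rotation vector about the tool's x, y, z in degrees, a list of three; "fingers": the opening, from 0 (shut) to 1 (fully open). In form: [{"travel": [x, y, z], "turn": [ax, ay, az], "fingers": fingers}, ...]. A call has exactly 5 rows; each row is the pose to reach, as a shift and turn from the pose commanded when the call began, along the tool's axes at that moment; what a row does not reach only later rows make up. A row lasts 1/12 s, in which the tool goes at most 41.7 mm and 7.16 degrees, less where a joint would pass 70% of its speed; a pose out of reach is approached as far as the arm can. A call with a gripper value outside its range is refused whole. The fingers move at their own pace and stop on an object; FORCE is the grip in N (left out, the last holds). Time passes only in rows, so rows that repeat a pose let the fingers close, or fill a call up. It gives the time, the measured TCP pose, the force and the opening at its end, in the units of the state.
- r.state(): the state, without advancing time (a new reading comes with each control period).
- r.grab_frame(name): name is "side" or "top" or "wrist"; returns a dict with "pixels" (384x512x3 uint8, red, green, blue), "camera_matrix" (3x3 intrinsics, pixels), "dist" ([k1, k2, p1, p2, k3] as OpenCV has them; the pictures are not rectified), "R" (3x3) and "t" (3): a world point X has camera coordinates R X + t; the wrist camera has in their place "T_tool_cam" (4x4, takes a point from camera to tool coordinates, whose origin is the TCP and whose axes are the flange's). Camera axes: x right, y down, z forward; pixel columns grow to the right and rows downward; lengths in m; the calibration is good to about 2 mm. A picture is of the moment at which its call begins: read the wrist's pose just before it. There is no depth.
- r.sign_off(): hands the job in, once; it reports no verdict.
The state is a dict: "t": time; "joints": joint angles; "qd": joint speeds; "joint_torque": joint torques, N m; "eef_pos": TCP position; "eef_rot": TCP orientation; "force": force on the tool from outside, world axes, zero at the start; "ft_torque": the same for the moment, N m; "width": finger opening in m.
Only numpy, scipy, OpenCV 4.12 (cv2) and the standard library are available. Lean on these libraries where they do the work, as an engineer would, in place of code of your own. Each camera call takes 0.05 s, during which the arm holds its last target.

### The job

Weigh the frosted glass salt canister: take the hand scale from its stand, catch the canister's wire handle with the scale's hook, and raise it slowly until the glass hangs free about a centimetre off the worktop (never more than one and a half), held still for a good second so the pointer can be read. Then set it gently back down, standing upright where it stood, unhook, and hang the scale back in its stand with the grip bar lying across both prongs. Lift the canister only by the hook, take care not to jab, jerk or tip it, and leave everything else where it is.

Things in the scene. Friction and masses are not known exactly. Their poses are not given: they have to be found in the camera images.
- scale_grip (a point): Hand scale, loose, upright, 0.23 kg in all; hangs in its stand at the start, same yaw. Point: middle of its black grip bar, the part to hold: 18 mm thick (own x), 112 mm long (own y), 18 mm high (z up). A 10 mm neck joins it to an aluminium tube, 26 mm in diameter, from 30 to 105 mm below this point; the hook comes out of the tube's foot.
- hook_seat (a point): Inside of the scale's steel hook (6 mm round wire): the centre of a 6 mm handle wire resting in it; unloaded, 147 mm below the middle of the grip bar, on the scale's axis. The hook's lowest point is 9 mm below this. Axes as the scale's; the mouth faces own +x; the hook's back bows 15 mm to -x.
- hook_lip (a point): End of the hook's lip (wire centre), 15 mm to own +x of the scale's axis, 139 mm below the grip bar's middle when unloaded. A 6 mm handle wire passes in over it and under the tube's foot when its centre is 109 to 133 mm below the grip bar's middle; once lower than the lip's end it is caught.
- scale_hook (a joint): The scale's reading: how far its hook is drawn down out of the tube, m, 0 with no load, 0.070 at the end stop. Spring 130 N/m after a preload of 0.15 N; a red pointer on the tube shows it.
- canister: The load: squat frosted glass canister of salt, 92 mm across, ribbed steel twist cap (top 72 mm above the worktop) and a dark wire handle. Loose; weight unknown, 0.26 to 0.87 kg, which draws the scale's hook out some 18 to 65 mm before the canister clears. Origin: centre of its underside, z up.
- bail_pivot (a point): Centre of the pivot line (own y) of the canister's wire handle, 58 mm up. The handle is an arch of 6 mm wire from own y = -51 to +51 mm; its top runs along own y, 56 mm from this point. It leans up to 0.45 rad (top up to 24 mm) to own +x or -x, different each time and not reported; it stays as put and yields to a light push (0.3 N).
- stand_seat (a point): Where the grip bar's middle lies when the scale hangs in its stand, 178 mm up. Fixed stand: post at own x = +85 mm with two dark level prongs towards -x, 64 mm clear between them, tops 9 mm below this point; each has stops 7 mm high at own x = +-33 mm. The bar lies along own y between the stops, the tube hangs between the prongs. The fork is open to own -x; nothing is higher than the stops.
- sugar_canister: Bystander: a like canister, 92 mm across and 72 mm tall, with a white cap and no wire handle. Origin under its centre.
- bowl_large: Bystander: white ceramic prep bowl, 150 mm across, 60 mm tall; origin under its centre.
- bowl_small: Bystander: blue ceramic prep bowl, 104 mm across, 45 mm tall, nested in the white one; origin under its centre.
- spoon_rest: Bystander: flat stainless spoon rest, 200 x 85 mm, 13 mm tall; origin under its centre.
- dough_divider: Bystander: white plastic dough divider lying flat, 150 x 105 mm, 16 mm tall; origin under its centre.
- oil_bottle: Bystander: green glass bottle, 64 mm across, 220 mm tall; origin under its centre.
- tomato_can: Bystander: can with a red label, 74 mm across, 110 mm tall; origin under its centre.
Mind the look-alikes: they are no part of the job. Of the things like the part that bears stand_seat, leave any that is purple or yellow; of the rest the larger one is meant.

How it is judged:
On the way:
1. the canister hangs from the scale's hook, upright and still, clear of the worktop all round (5 mm or more at its middle, within 6 degrees of upright), for 1 s (height (world z) of canister above 0.005 m and angle between canister's own z axis and vertical below 0.1 rad and linear speed of canister below 0.05 m/s and value of joint scale_hook above 0.012 m and contact force between scale and canister above 1.5 N), for 1 s.
At the end, for the whole second after the job is handed in: Canister upright (3 deg) and at rest on the worktop within 45 mm of where it stood, off the hook; scale at rest in its stand, bar on both prongs between the stops (22 mm sideways, 4 mm in height of the seat point, 14 deg square, 8 deg upright), hook drawn in (height (world z) of canister below 0.003 m and angle between canister's own z axis and vertical below 0.05 rad and linear speed of canister below 0.02 m/s and distance of canister from where it was at the start of the episode below 0.045 m and contact force between scale and canister below 0.05 N and horizontal distance between scale_grip and stand_seat below 0.022 m and z of scale_grip in the frame of stand_seat between -0.004 and 0.004 m and angle between the y axis of scale_grip and the y axis of stand_seat, either way round below 0.25 rad and angle between scale_grip's own z axis and vertical below 0.15 rad and linear speed of scale below 0.03 m/s and value of joint scale_hook below 0.004 m); the robot touches nothing.
It fails at once if the canister is raised more than 18 mm off the worktop (height (world z) of canister above 0.018 m).
It fails at once if the canister is tipped more than 20 degrees, or shoved or carried more than 60 mm from where it stood (angle between canister's own z axis and vertical above 0.35 rad or distance of canister from where it was at the start of the episode above 0.06 m).
It fails at once if the canister is banged or pressed on anything with more than 25 N, or jabbed or jerked by the scale with more than 15 N (contact force between canister and anything else above 25 N or contact force between scale and canister above 15 N).
It fails at once if the gripper or arm handles the canister itself (contact force between any of the fingers, the arm and canister above 0.5 N).
It fails at once if another thing on the worktop is disturbed (15 to 20 mm) (distance of any of sugar_canister, bowl_large, oil_bottle, tomato_can from where it was at the start of the episode above 0.015 m or distance of any of bowl_small, spoon_rest, dough_divider from where it was at the start of the episode above 0.02 m).
It also fails if it takes over 72 s, if anything falls off the work surface, if the arm or the gripper's body presses on something with over 40 N, if the wrist force passes 120 N, or if a joint passes its speed limit or range.

## Working session

There is one attempt and no reset: what is moved stays moved. The work goes in short steps, Python scripts to look and compute and a shell command to move; the robot and the scene stay as the last step left them, time stands still between calls to the robot, and variables do not carry over. Pictures are saved under pics/ and viewed, and the job is handed in when it is done.

```bash
mkdir -p pics; ls; python3 - <<'E'
from bench import r
import cv2,json
s=r.state();print({k:s[k] for k in('t','eef_pos','eef_rot','width','force')})
for n in('side','top','wrist'):
    f=r.grab_frame(n);cv2.imwrite(f'pics/{n}0.png',f['pixels'][:,:,::-1])
    print(n,f['camera_matrix'],f['dist'],f.get('R'),f.get('t'),f.get('T_tool_cam'))
E
```

```text
pics
{'t': 0.0, 'eef_pos': array([0.25463424, 0.57027086, 0.24744749]), 'eef_rot': array([-3.13984188e+00,  4.58170230e-05,  2.72178810e+00]), 'width': 0.08521505944191016, 'force': array([-0.05815765,  0.78272621,  0.23075273])}
side [[443.05116933   0.         260.98102458]
 [  0.         443.05116933 189.11567636]
 [  0.           0.           1.        ]] [0.0534336 0.        0.        0.        0.       ] [[ 0.82196666 -0.56949782 -0.00656116]
 [-0.27995706 -0.39398121 -0.87544437]
 [ 0.49597869  0.72142292 -0.48327436]] [-0.4466426   0.22852569  1.70053083] None
top [[403.36416094   0.         254.92129791]
 [  0.         403.36416094 183.82007851]
 [  0.           0.           1.        ]] [-0.09454224  0.          0.          0.          0.        ] [[ 7.56562717e-03 -9.99971147e-01 -6.83693528e-04]
 [-9.92653052e-01 -7.42768937e-03 -1.20767331e-01]
 [ 1.20758768e-01  1.59235107e-03 -9.92680605e-01]] [-0.08083984  0.53625966  1.78064695] None
wrist [[289.7748474    0.         251.261088  ]
 [  0.         289.7748474  194.46774417]
 [  0.           0.           1.        ]] [-0.05773679  0.          0.          0.          0.        ] None None [[-7.52180920e-05 -9.45228391e-01 -3.26409685e-01  8.39382399e-02]
 [ 9.99999747e-01  1.59796827e-04 -6.93185838e-04  6.54672148e-04]
 [ 7.07378166e-04 -3.26409654e-01  9.45228140e-01 -1.25523605e-01]
 [ 0.00000000e+00  0.00000000e+00  0.00000000e+00  1.00000000e+00]]
```

View pics/side0.png

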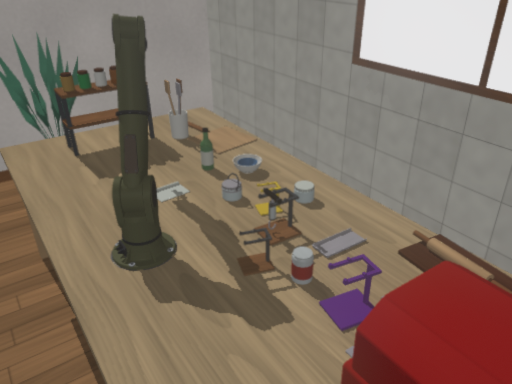

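View pics/top0.png

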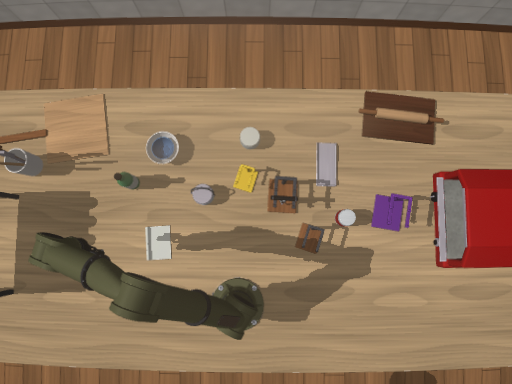

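View pics/wrist0.png

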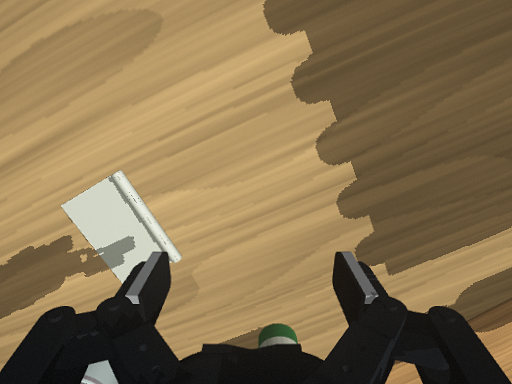

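```bash
python3 - <<'E'
import cv2,numpy as np
t=cv2.imread('pics/top0.png');s=cv2.imread('pics/side0.png')
a=cv2.resize(t[160:260,180:330],None,fx=5,fy=5,interpolation=cv2.INTER_CUBIC)
b=cv2.resize(s[165:285,205:325],None,fx=5,fy=5,interpolation=cv2.INTER_CUBIC)
cv2.imwrite('pics/ct.png',a);cv2.imwrite('pics/cs.png',b)
E
```

```text
(no output)
```

View pics/ct.png

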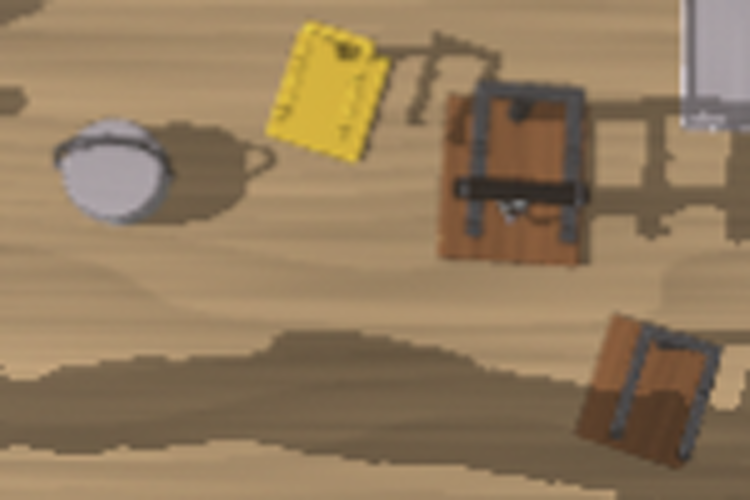

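View pics/cs.png

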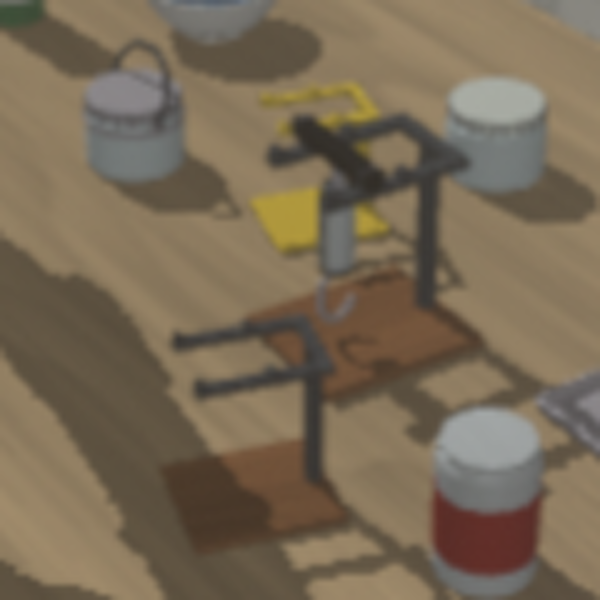

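```bash
cat > h.py <<'E'
from bench import r
import cv2,numpy as np
from scipy.spatial.transform import Rotation as Ro
def cam(n):
    s=r.state(); f=r.grab_frame(n)
    K=f['camera_matrix'];d=np.array(f['dist'],float)
    if n=='wrist':
        Rt=Ro.from_euler('xyz',s['eef_rot']).as_matrix();T=f['T_tool_cam']
        C=Rt@T[:3,3]+s['eef_pos'];Rc=Rt@T[:3,:3]
    else:
        Rc=f['R'].T;C=-Rc@f['t']
    return f['pixels'][:,:,::-1].copy(),K,d,Rc,C
def ray(c,px):
    _,K,d,Rc,C=c
    u=cv2.undistortPoints(np.array([[px]],float),K,d)[0,0]
    v=Rc@np.array([u[0],u[1],1]);return C,v/np.linalg.norm(v)
def onz(c,px,z):
    C,v=ray(c,px);return C+v*(z-C[2])/v[2]
def tri(rays):
    A=sum(np.eye(3)-np.outer(v,v) for C,v in rays);b=sum((np.eye(3)-np.outer(v,v))@C for C,v in rays)
    X=np.linalg.solve(A,b);return X,[np.linalg.norm(np.cross(X-C,v)) for C,v in rays]
def proj(c,X):
    _,K,d,Rc,C=c
    rv=cv2.Rodrigues(Rc.T)[0];return cv2.projectPoints(np.array([X],float),rv,-Rc.T@C,K,d)[0][0,0]
def st():
    s=r.state();print('t',round(s['t'],2),'p',np.round(s['eef_pos'],4),'rpy',np.round(s['eef_rot'],3),'F',np.round(s['force'],2),'M',np.round(s['ft_torque'],2),'w',round(s['width'],4))
    return s
E
python3 - <<'E'
from h import *
c=cam('top');im=c[0]
# dark bar in top
roi=im[180:215,262:305].astype(int);m=(roi.max(2)<45)
ys,xs=np.nonzero(m);print(len(xs),xs.min()+262,xs.max()+262,ys.min()+180,ys.max()+180)
def cl(m,o):
    cs,_=cv2.findContours(m.astype(np.uint8),cv2.RETR_EXTERNAL,cv2.CHAIN_APPROX_NONE);k=max(cs,key=cv2.contourArea);
    rc=cv2.minAreaRect(k);bx=cv2.boxPoints(rc)+np.array(o);return bx,np.array(rc[0])+o
bx,ce=cl(m,(262,180));print(bx,ce)
print('bar ctr',onz(c,ce,.185));print([onz(c,b,.185).round(3) for b in bx])
for nm,px,z in [('cap',(203,194.5),.072),('sug',(250,137),.072),('can',(346,218),.11)]:print(nm,onz(c,px,z))
for nm,px in [('prongLtip',(274.6,206.8)),('prongLback',(276.8,178)),('prongRtip',(293.6,208)),('prongRback',(295.4,178.5))]:print(nm,onz(c,px,.169))
s=cam('side')
p1=(205+305/5,165+125/5);p2=(205+370/5,165+180/5)
print('side bar',onz(s,((p1[0]+p2[0])/2,(p1[1]+p2[1])/2),.178),onz(s,p1,.178),onz(s,p2,.178))
E
```

```text
Traceback (most recent call last):
ValueError: zero-size array to reduction operation minimum which has no identity
```

```bash
python3 - <<'E'
from h import *
c=cam('top');im=c[0]
print(im[195:203,284].tolist())
roi=im[180:215,262:305].astype(int);m=(roi.max(2)<60)
def cl(m,o):
    cs,_=cv2.findContours(m.astype(np.uint8),cv2.RETR_EXTERNAL,cv2.CHAIN_APPROX_NONE);k=max(cs,key=cv2.contourArea);
    rc=cv2.minAreaRect(k);bx=cv2.boxPoints(rc)+np.array(o);return bx,np.array(rc[0])+o
bx,ce=cl(m,(262,180));print(bx,ce)
print('bar ctr',onz(c,ce,.185));print([onz(c,b,.185).round(3) for b in bx])
for nm,px,z in [('cap',(203,194.5),.072),('sug',(250,137),.072),('can',(346,218),.11)]:print(nm,onz(c,px,z))
for nm,px in [('prongLtip',(274.6,206.8)),('prongLback',(276.8,178)),('prongRtip',(293.6,208)),('prongRback',(295.4,178.5))]:print(nm,onz(c,px,.169))
s=cam('side')
p1=(205+305/5,165+125/5);p2=(205+370/5,165+180/5)
print('side bar',onz(s,((p1[0]+p2[0])/2,(p1[1]+p2[1])/2),.178),onz(s,p1,.178),onz(s,p2,.178))
E
```

```text
[[48, 71, 104], [39, 50, 67], [39, 44, 51], [39, 45, 51], [38, 43, 49], [79, 81, 83], [68, 71, 74], [58, 66, 81]]
[[273. 196.]
 [294. 196.]
 [294. 200.]
 [273. 200.]] [283.5 198. ]
bar ctr [ 0.46062735 -0.19462438  0.185     ]
[array([ 0.469, -0.152,  0.185]), array([ 0.469, -0.238,  0.185]), array([ 0.453, -0.238,  0.185]), array([ 0.452, -0.152,  0.185])]
cap [0.4831127  0.15069014 0.072     ]
sug [ 0.7424731  -0.05329908  0.072     ]
can [ 0.38296092 -0.4678831   0.11      ]
prongLtip [ 0.42530631 -0.15896567  0.169     ]
prongLback [ 0.54532921 -0.16790277  0.169     ]
prongRtip [ 0.42087559 -0.23746879  0.169     ]
prongRback [ 0.54382359 -0.24542011  0.169     ]
side bar [ 0.45788112 -0.20284715  0.178     ] [ 0.46266887 -0.15303016  0.178     ] [ 0.4533007 -0.2505017  0.178    ]
```

```bash
cat >> h.py <<'E'
def go(p,yaw=None,cmd=None):
    """tool-frame travel (cm) and turn (deg) from the current pose to p, tool down at yaw"""
    s=r.state();R0=Ro.from_euler('xyz',s['eef_rot'])
    Rg=Ro.from_euler('xyz',[np.pi,0,s['eef_rot'][2] if yaw is None else yaw])
    d=R0.inv().apply(np.array(p)-s['eef_pos'])*100
    t=(R0.inv()*Rg).as_rotvec(degrees=True)
    print('travel',np.round(d,2),'turn',np.round(t,2),'rows>=',round(max(np.linalg.norm(d)/4.17,np.linalg.norm(t)/7.16),1))
E
python3 -c "
from h import *
go([.43,.25,.36],2.1);print(r.state()['joints'].round(2))"
```

```text
travel [-29.07 -22.14 -11.19] turn [-3.000e-02  1.000e-02  3.563e+01] rows>= 9.2
[-1.05  0.51 -0.24  1.5   0.13  1.15 -0.15]
```

```bash
python3 -m inch '[{"travel":[-2,-1.5,-3],"turn":[0,0,3],"fingers":1},{"travel":[-5,-4,-5],"turn":[0,0,7],"fingers":1},{"travel":[-8,-6.2,-7.5],"turn":[0,0,11],"fingers":1},{"travel":[-11,-8.5,-9.5],"turn":[0,0,15],"fingers":1},{"travel":[-14,-10.7,-11],"turn":[0,0,18],"fingers":1}]' 40; python3 -c "
from h import *
go([.45,.2,.36],2.0);print(r.state()['joints'].round(2))"
```

```text
t: 0.72
eef_pos: [0.3371, 0.4188, 0.3581]
eef_rot: [3.14, -0.001, 2.405]
force: [1.3, 0.3, 0.1]
width: 0.0854
travel [-23.06  -8.62  -0.22] turn [ 0.08 -0.05 23.2 ] rows>= 5.9
[-0.84  0.29 -0.14  1.53  0.04  1.32 -0.15]
```

```bash
python3 -m inch '[{"travel":[-3.8,-1.3,0],"turn":[0,0,4],"fingers":1},{"travel":[-7.6,-2.6,0],"turn":[0,0,8],"fingers":1},{"travel":[-11.4,-4,0],"turn":[0,0,12],"fingers":1},{"travel":[-15.2,-5.3,0],"turn":[0,0,16],"fingers":1},{"travel":[-19,-6.7,0],"turn":[0,0,20],"fingers":1}]'; python3 -c "
from h import *
go([.46,-.2,.36],1.49);print(r.state()['joints'].round(2))"
```

```text
t: 1.13
eef_pos: [0.4335, 0.241, 0.3567]
eef_rot: [3.141, -0.0, 2.055]
force: [0.3, 0.4, 0.7]
width: 0.0853
travel [-40.26 -18.19  -0.35] turn [ 4.000e-02 -2.000e-02  3.239e+01] rows>= 10.6
[-0.57  0.22  0.02  1.63 -0.    1.28 -0.07]
```

```bash
python3 - <<'E'
from h import *
c=cam('wrist');cv2.imwrite('pics/w1.png',c[0]);st()
E
```

```text
t 1.18 p [0.4379 0.2321 0.3568] rpy [3.141 0.006 2.04 ] F [ 3.19 -7.15 -0.19] M [-0.46 -0.21 -0.03] w 0.0852
```

View pics/w1.png

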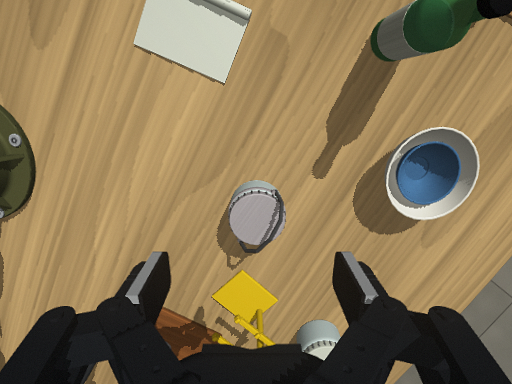

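```bash
python3 - <<'E'
from h import *
import pickle
cam('top')
c=cam('wrist');st();t=cam('top')
pickle.dump((c,t),open('c1.pkl','wb'))
a=cv2.resize(c[0][160:280,190:330],None,fx=5.5,fy=5,interpolation=cv2.INTER_CUBIC)
a=cv2.resize(c[0][160:280,190:330],None,fx=5,fy=5,interpolation=cv2.INTER_CUBIC)
cv2.imwrite('pics/w1c.png',a)
b=cv2.resize(t[0][175:215,180:230],None,fx=12,fy=12,interpolation=cv2.INTER_CUBIC)
cv2.imwrite('pics/t1c.png',b)
E
```

```text
t 1.28 p [0.4345 0.2394 0.3567] rpy [3.141e+00 1.000e-03 2.051e+00] F [-0.27  1.06 -0.48] M [0.01 0.03 0.03] w 0.0853
```

View pics/w1c.png

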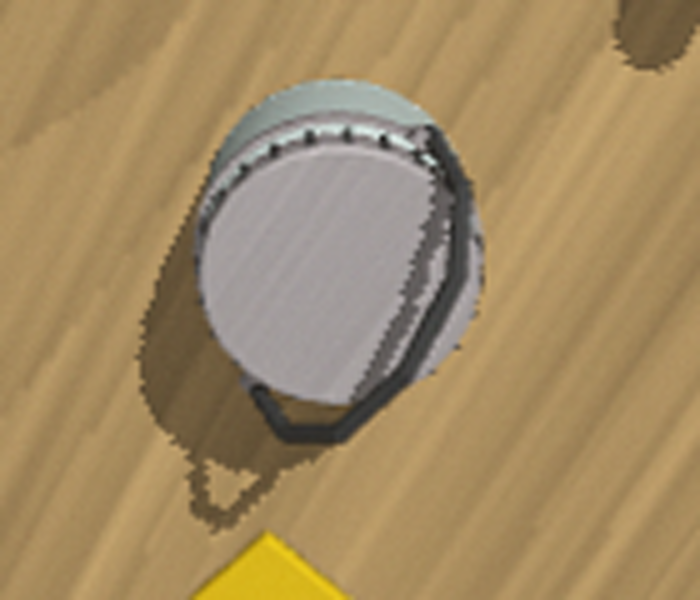

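View pics/t1c.png

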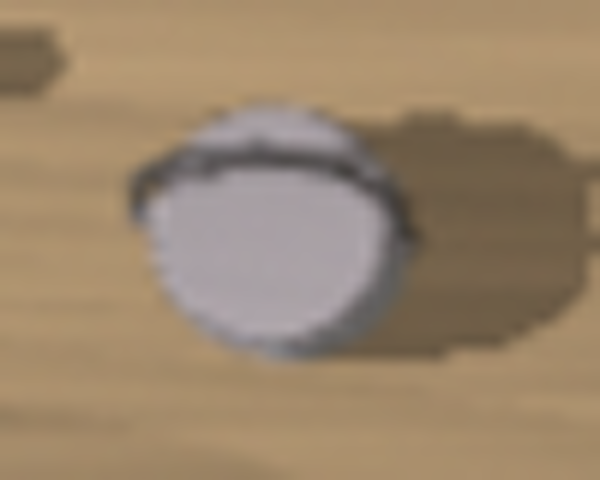

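```bash
python3 - <<'E'
from h import *
import pickle
c,t=pickle.load(open('c1.pkl','rb'))
w=lambda x,y:(190+x/5-.4,160+y/5-.4)
q=lambda x,y:(180+x/12-.45,175+y/12-.45)
print('wrist pivots',onz(c,w(430,133),.058),onz(c,w(258,388),.058))
print('top pivots',onz(t,q(137,210),.058),onz(t,q(412,238),.058))
print('cap w',onz(c,w(340,272),.072),'cap t',onz(t,q(272,228),.072))
for p in [(460,190),(462,280),(433,328),(405,375),(340,432),(285,432)]:
    print(p,onz(c,w(*p),.112).round(4))
for p in [(200,158),(270,155),(340,168)]: print('t',p,onz(t,q(*p),.112).round(4))
E
```

```text
wrist pivots [0.49305757 0.20844243 0.058     ] [0.48513246 0.1059638  0.058     ]
top pivots [0.49488809 0.20628452 0.058     ] [0.48533478 0.10426879 0.058     ]
cap w [0.48687617 0.15994036 0.072     ] cap t [0.48727333 0.15423531 0.072     ]
(460, 190) [0.496 0.211 0.112]
(462, 280) [0.5095 0.188  0.112 ]
(433, 328) [0.5094 0.1715 0.112 ]
(405, 375) [0.5094 0.1549 0.112 ]
(340, 432) [0.5015 0.1302 0.112 ]
(285, 432) [0.4873 0.1229 0.112 ]
t (200, 158) [0.5084 0.1754 0.112 ]
t (270, 155) [0.5097 0.1502 0.112 ]
t (340, 168) [0.5052 0.125  0.112 ]
```

```bash
python3 -m inch '[{"travel":[-3.8,-1.6,0],"turn":[0,0,3],"fingers":1},{"travel":[-7.6,-3.2,0],"turn":[0,0,6],"fingers":1},{"travel":[-11.4,-4.9,0],"turn":[0,0,9],"fingers":1},{"travel":[-15.2,-6.5,0],"turn":[0,0,12],"fingers":1},{"travel":[-19,-8,0],"turn":[0,0,15],"fingers":1}]'; python3 -c "
from h import *
go([.46,-.2,.36],1.49);print(r.state()['joints'].round(2))"
```

```text
t: 1.75
eef_pos: [0.4509, 0.0376, 0.3566]
eef_rot: [3.141, -0.001, 1.799]
force: [0.5, 0.1, -0.8]
width: 0.0856
travel [-23.35  -4.48  -0.36] turn [ 0.02 -0.04 17.68] rows>= 5.7
[-0.29  0.15  0.19  1.73 -0.03  1.26  0.13]
```

```bash
python3 -m inch '[{"travel":[-4,-0.8,0],"turn":[0,0,3.5],"fingers":1},{"travel":[-8,-1.6,0],"turn":[0,0,7],"fingers":1},{"travel":[-12,-2.4,0],"turn":[0,0,10],"fingers":1},{"travel":[-16,-3.2,0],"turn":[0,0,13],"fingers":1},{"travel":[-19,-3.8,0],"turn":[0,0,16],"fingers":1}]'; python3 - <<'E'
from h import *
import pickle
cam('top');cam('top')
st()
c=cam('wrist');pickle.dump(c,open('c2.pkl','wb'))
cv2.imwrite('pics/w2.png',c[0])
E
```

```text
t: 2.17
eef_pos: [0.457, -0.1578, 0.3566]
eef_rot: [3.141, 0.001, 1.517]
force: [-0.0, -0.6, 0.5]
width: 0.0855
t 2.27 p [ 0.4567 -0.1601  0.3564] rpy [3.141e+00 2.000e-03 1.511e+00] F [ 0.36  0.39 -0.35] M [0.   0.05 0.02] w 0.0851
```

View pics/w2.png

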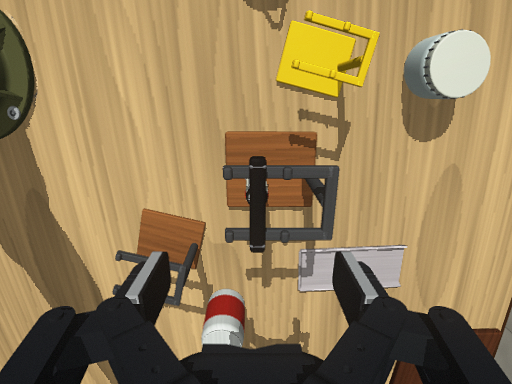

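```bash
python3 - <<'E'
from h import *
import pickle
c=pickle.load(open('c2.pkl','rb'));im=c[0]
a=cv2.resize(im[145:260,210:350],None,fx=5,fy=5,interpolation=cv2.INTER_CUBIC);cv2.imwrite('pics/w2c.png',a)
m=(im.max(2)<48);m[:150]=0;m[255:]=0;m[:,:240]=0;m[:,275:]=0
n,l,s,ce=cv2.connectedComponentsWithStats(m.astype(np.uint8));print(s,ce)
E
```

```text
[[     0      0    512    384 195143]
 [   250    156     16     10    142]
 [   246    168     22     78   1271]
 [   250    247     14      5     52]] [[255.48753478 191.41731961]
 [257.37323944 160.76760563]
 [257.15578285 205.26199843]
 [256.69230769 249.32692308]]
```

View pics/w2c.png

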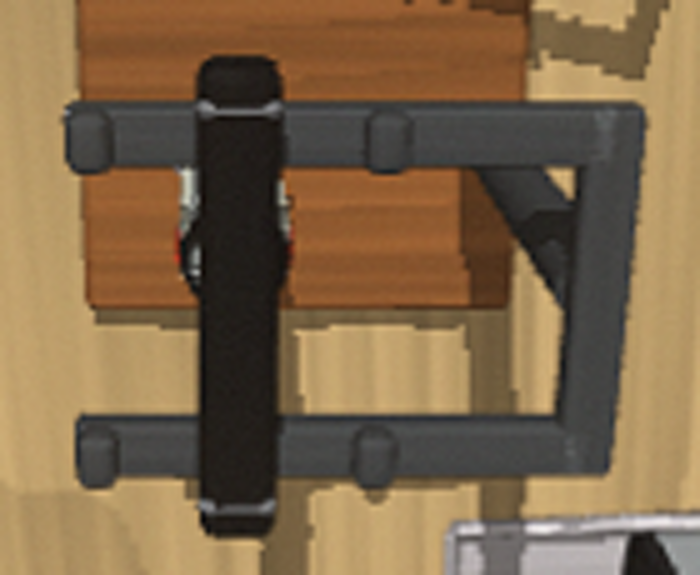

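```bash
python3 - <<'E'
from h import *
import pickle
c=pickle.load(open('c2.pkl','rb'))
w=lambda x,y:(210+x/5-.4,145+y/5-.4)
a=onz(c,w(240,110),.187);b=onz(c,w(237,508),.187);print('rings',a,b,(a+b)/2,'yaw',np.arctan2(-(a-b)[0],(a-b)[1]))
a=onz(c,w(240,62),.185);b=onz(c,w(237,534),.187);print('ends',a,b,(a+b)/2,np.linalg.norm(a-b))
for nm,p in [('sL1',(92,110)),('sL2',(388,112)),('sR1',(97,428)),('sR2',(374,428))]:print(nm,onz(c,w(*p),.176))
for nm,p in [('L-',(75,135)),('L+',(605,135)),('R-',(85,447)),('R+',(570,447))]:print(nm,onz(c,w(*p),.169))
go([.46,-.2,.36],1.49)
E
```

```text
rings [ 0.46450877 -0.14748531  0.187     ] [ 0.45888393 -0.24113335  0.187     ] [ 0.46169635 -0.19430933  0.187     ] yaw -0.05999163674269255
ends [ 0.46506712 -0.1377596   0.185     ] [ 0.45852178 -0.24795685  0.187     ] [ 0.46179445 -0.19285823  0.186     ] 0.11040958937377197
sL1 [ 0.43263068 -0.14824667  0.176     ]
sL2 [ 0.49658593 -0.15251924  0.176     ]
sR1 [ 0.42721818 -0.22421859  0.176     ]
sR2 [ 0.49187837 -0.22812982  0.176     ]
L- [ 0.4276872  -0.15537473  0.169     ]
L+ [ 0.54582866 -0.16237286  0.169     ]
R- [ 0.42310175 -0.23250321  0.169     ]
R+ [ 0.53975962 -0.2396968   0.169     ]
travel [-4.29  0.52 -0.38] turn [-0.02  0.01  1.48] rows>= 1.0
```

```bash
python3 -c "
from h import *
go([.4615,-.195,.26],1.509)"
```

```text
travel [-3.78  0.65  9.62] turn [-0.02  0.01  0.39] rows>= 2.5
```

```bash
python3 -m inch '[{"travel":[-1.3,0.2,2.5],"turn":[0,0,0],"fingers":1},{"travel":[-2.6,0.5,5.5],"turn":[0,0,0],"fingers":1},{"travel":[-3.8,0.65,8],"turn":[0,0,0],"fingers":1},{"travel":[-3.8,0.65,9.6],"turn":[0,0,0],"fingers":1},{"travel":[-3.8,0.65,9.6],"turn":[0,0,0],"fingers":1}]'; python3 -c "
from h import *
st();go([.4615,-.195,.176],1.509)
c=cam('wrist');cv2.imwrite('pics/w3.png',c[0])"
```

```text
t: 2.73
eef_pos: [0.4607, -0.1914, 0.2571]
eef_rot: [-3.136, -0.003, 1.521]
force: [0.1, 0.4, -0.2]
width: 0.0851
t 2.73 p [ 0.4607 -0.1914  0.2571] rpy [-3.136e+00 -3.000e-03  1.521e+00] F [ 0.14  0.38 -0.23] M [0.14 0.03 0.03] w 0.0851
travel [-0.37  0.15  8.11] turn [-0.34 -0.15  0.71] rows>= 1.9
```

View pics/w3.png

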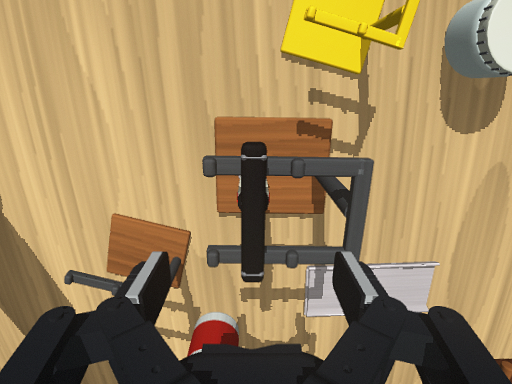

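```bash
python3 - <<'E'
from h import *
c=cam('wrist');st()
print(cv2.imwrite('pics/w3c.png',cv2.resize(c[0][135:290,195:380],None,fx=4,fy=4,interpolation=cv2.INTER_CUBIC)))
a=onz(c,(254.5,157.3),.187);b=onz(c,(253,274.5),.187);print((a+b)/2,np.linalg.norm(a-b),np.arctan2(-(a-b)[0],(a-b)[1]))
go([.4615,-.195,.176],1.509)
E
```

```text
t 2.83 p [ 0.4621 -0.1923  0.2604] rpy [-3.141e+00 -1.000e-03  1.521e+00] F [-0.14 -0.29  0.27] M [0.04 0.   0.  ] w 0.0852
True
[ 0.46323007 -0.19561984  0.187     ] 0.09497157048046002 -0.05827987731614694
travel [-0.28 -0.04  8.44] turn [-0.05 -0.07  0.7 ] rows>= 2.0
```

View pics/w3c.png

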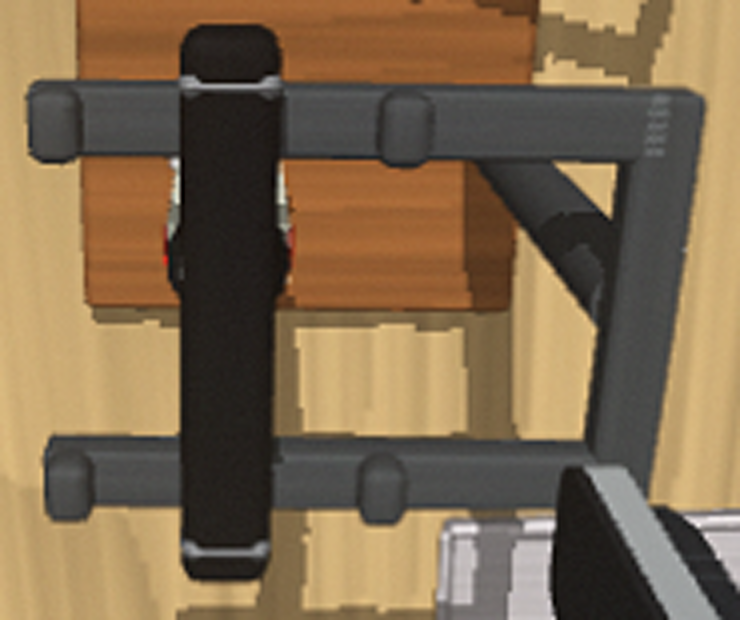

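```bash
python3 -m inch '[{"travel":[-0.3,0.05,2],"turn":[0,0,0.7],"fingers":1},{"travel":[-0.3,0.05,4],"turn":[0,0,0.7],"fingers":1},{"travel":[-0.3,0.05,6],"turn":[0,0,0.7],"fingers":1},{"travel":[-0.3,0.05,7.6],"turn":[0,0,0.7],"fingers":1},{"travel":[-0.3,0.05,8.4],"turn":[0,0,0.7],"fingers":1}]'
python3 -m inch '[{"travel":[0,0,0],"turn":[0,0,0],"fingers":0.6},{"travel":[0,0,0],"turn":[0,0,0],"fingers":0.4},{"travel":[0,0,0],"turn":[0,0,0],"fingers":0.3},{"travel":[0,0,0],"turn":[0,0,0],"fingers":0.25},{"travel":[0,0,0],"turn":[0,0,0],"fingers":0.2}]' 40
python3 -c "
from h import *
st()"
```

```text
t: 3.25
eef_pos: [0.4625, -0.1959, 0.1762]
eef_rot: [3.141, -0.001, 1.508]
force: [0.2, 0.1, -0.8]
width: 0.0854
t: 3.67
eef_pos: [0.4622, -0.1977, 0.1774]
eef_rot: [3.14, 0.0, 1.505]
force: [0.3, -0.5, -0.0]
width: 0.0252
t 3.67 p [ 0.4622 -0.1977  0.1774] rpy [3.14  0.    1.505] F [ 0.32 -0.53 -0.  ] M [-0.07  0.03 -0.01] w 0.0252
```

```bash
python3 -m inch '[{"travel":[0,0,0],"turn":[0,0,0],"fingers":0.15},{"travel":[0,0,0],"turn":[0,0,0],"fingers":0.1},{"travel":[0,0,0],"turn":[0,0,0],"fingers":0},{"travel":[0,0,0],"turn":[0,0,0],"fingers":0},{"travel":[0,0,0],"turn":[0,0,0],"fingers":0}]' 60
python3 -c "
from h import *
st();c=cam('side');cv2.imwrite('pics/s4.png',cv2.resize(c[0][120:270,200:340],None,fx=4,fy=4));c=cam('wrist');cv2.imwrite('pics/w4.png',c[0])"
```

```text
t: 4.08
eef_pos: [0.462, -0.1977, 0.1773]
eef_rot: [3.14, 0.0, 1.505]
force: [-1.4, 0.0, 5.6]
width: 0.0172
t 4.08 p [ 0.462  -0.1977  0.1773] rpy [3.14  0.    1.505] F [-1.35  0.05  5.6 ] M [0.22 0.28 0.07] w 0.0172
```

View pics/s4.png

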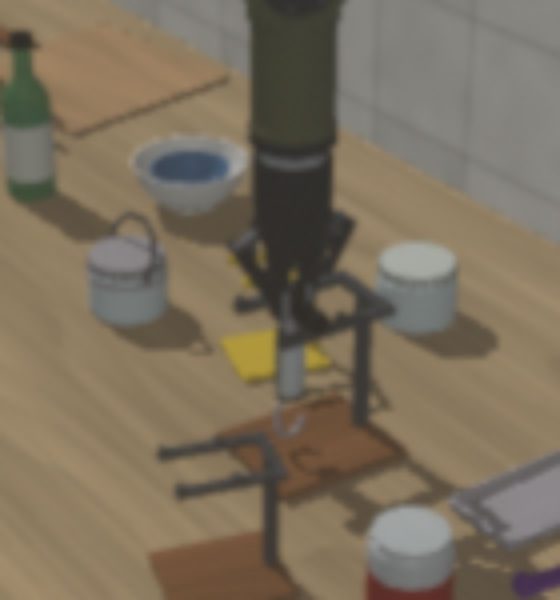

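View pics/w4.png

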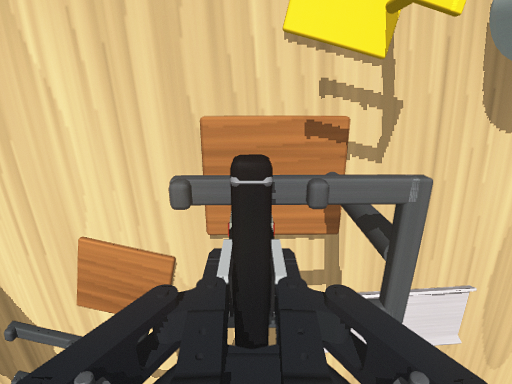

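```bash
python3 -m inch '[{"travel":[0,0,-0.3],"turn":[0,0,0],"fingers":0},{"travel":[0,0,-0.8],"turn":[0,0,0],"fingers":0},{"travel":[0,0,-1.5],"turn":[0,0,0],"fingers":0},{"travel":[0,0,-2.3],"turn":[0,0,0],"fingers":0},{"travel":[0,0,-3],"turn":[0,0,0],"fingers":0}]' 70
python3 -c "
from h import *
cam('top');st();c=cam('wrist');cv2.imwrite('pics/w5.png',c[0]);st()"
```

```text
t: 4.6
eef_pos: [0.4618, -0.1976, 0.2074]
eef_rot: [3.141, 0.0, 1.505]
force: [-0.3, -0.0, -2.5]
width: 0.0169
t 4.65 p [ 0.4624 -0.198   0.2086] rpy [3.139e+00 1.000e-03 1.505e+00] F [ 0.76 -0.22 -1.05] M [-0.02 -0.03 -0.  ] w 0.0172
t 4.7 p [ 0.4624 -0.1979  0.2079] rpy [3.139e+00 1.000e-03 1.505e+00] F [ 1.04 -1.15 -1.94] M [-0.04 -0.02 -0.01] w 0.0171
```

View pics/w5.png

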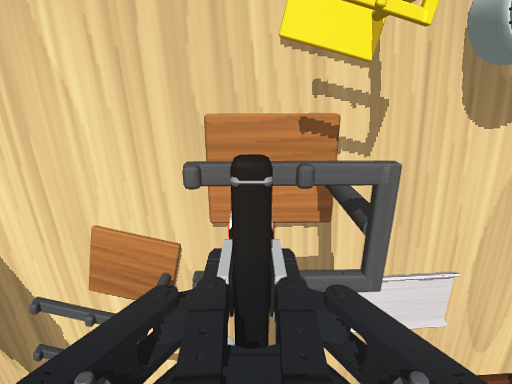

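```bash
python3 -m inch '[{"travel":[0,0,-2],"turn":[0,0,0],"fingers":0},{"travel":[0,0,-5],"turn":[0,0,0],"fingers":0},{"travel":[0,0,-8.5],"turn":[0,0,0],"fingers":0},{"travel":[0,0,-12],"turn":[0,0,0],"fingers":0},{"travel":[0,0,-15],"turn":[0,0,0],"fingers":0}]'
python3 -c "
from h import *
st();go([.41,.154,.358],1.5)"
```

```text
t: 5.12
eef_pos: [0.4615, -0.1976, 0.3587]
eef_rot: [3.141, 0.0, 1.505]
force: [1.2, 0.1, -1.9]
width: 0.0166
t 5.12 p [ 0.4615 -0.1976  0.3587] rpy [3.141 0.    1.505] F [ 1.24  0.08 -1.9 ] M [ 0.02 -0.13  0.02] w 0.0166
travel [34.75 -7.45  0.05] turn [0.05 0.02 0.29] rows>= 8.5
```

```bash
python3 -m inch '[{"travel":[1,-0.3,0],"turn":[0,0,0],"fingers":0},{"travel":[4,-1,0],"turn":[0,0,0],"fingers":0},{"travel":[7.5,-1.7,0],"turn":[0,0,0],"fingers":0},{"travel":[11,-2.5,0],"turn":[0,0,0],"fingers":0},{"travel":[14.5,-3.2,0],"turn":[0,0,0],"fingers":0}]'
python3 -m inch '[{"travel":[3.5,-0.8,0],"turn":[0,0,0],"fingers":0},{"travel":[7,-1.6,0],"turn":[0,0,0],"fingers":0},{"travel":[10.5,-2.4,0],"turn":[0,0,0],"fingers":0},{"travel":[13.5,-3.1,0],"turn":[0,0,0],"fingers":0},{"travel":[16,-3.7,0],"turn":[0,0,0],"fingers":0}]'
python3 -c "
from h import *
st();go([.41,.154,.26],1.5)"
```

```text
t: 5.53
eef_pos: [0.4381, -0.0492, 0.3557]
eef_rot: [-3.141, -0.0, 1.505]
force: [0.4, 1.1, -2.9]
width: 0.0167
t: 5.95
eef_pos: [0.4114, 0.114, 0.3558]
eef_rot: [-3.141, -0.0, 1.508]
force: [0.7, -0.6, -2.2]
width: 0.0167
t 5.95 p [0.4114 0.114  0.3558] rpy [-3.141 -0.     1.508] F [ 0.67 -0.57 -2.18] M [-0.02 -0.06 -0.02] w 0.0167
travel [ 3.98 -0.39  9.58] turn [-0.05 -0.02  0.44] rows>= 2.5
```

```bash
python3 -m inch '[{"travel":[1.5,-0.2,1],"turn":[0,0,0],"fingers":0},{"travel":[3,-0.3,3.5],"turn":[0,0,0],"fingers":0},{"travel":[4,-0.4,6],"turn":[0,0,0],"fingers":0},{"travel":[4,-0.4,8.5],"turn":[0,0,0],"fingers":0},{"travel":[4,-0.4,9.6],"turn":[0,0,0],"fingers":0}]'
python3 - <<'E'
from h import *
import pickle
cam('top');st();d={n:cam(n) for n in('wrist','side','top')};pickle.dump(d,open('c6.pkl','wb'));st()
cv2.imwrite('pics/w6.png',d['wrist'][0])
cv2.imwrite('pics/s6.png',cv2.resize(d['side'][0][120:220,180:290],None,fx=6,fy=6,interpolation=cv2.INTER_CUBIC))
E
```

```text
t: 6.37
eef_pos: [0.4093, 0.1519, 0.257]
eef_rot: [-3.137, 0.002, 1.507]
force: [-0.7, -0.0, -2.5]
width: 0.0166
t 6.42 p [0.4089 0.1512 0.2562] rpy [-3.135e+00  3.000e-03  1.507e+00] F [-1.72  0.15 -3.99] M [-0.06  0.12  0.02] w 0.0163
t 6.57 p [0.4114 0.1515 0.2605] rpy [-3.141  0.     1.505] F [ 0.14 -0.16 -2.15] M [ 0.02 -0.06  0.01] w 0.0168
```

View pics/w6.png

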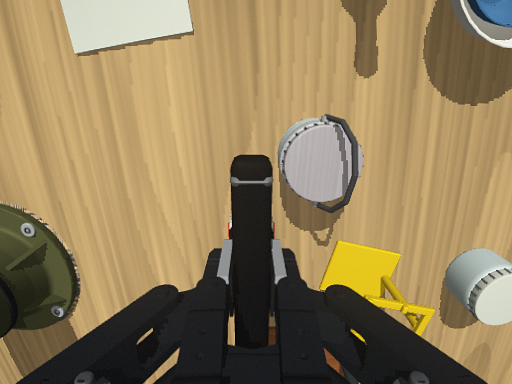

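View pics/s6.png

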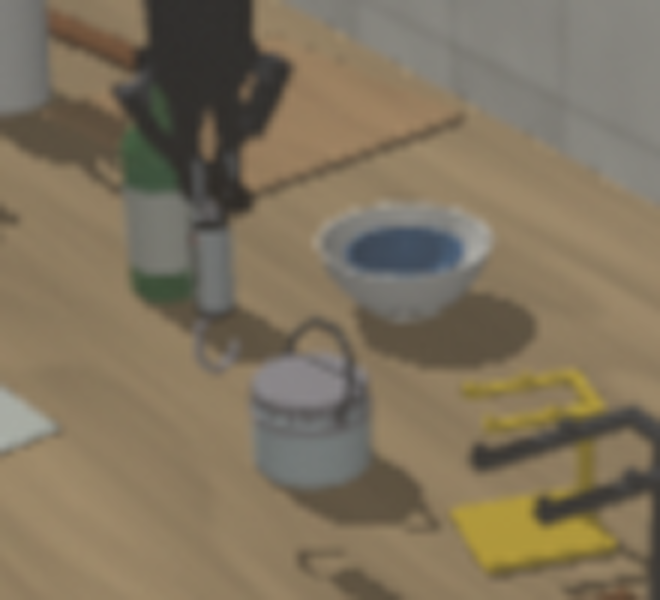

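```bash
python3 - <<'E'
import pickle,cv2
d=pickle.load(open('c6.pkl','rb'))
cv2.imwrite('pics/w6c.png',cv2.resize(d['wrist'][0][105:225,270:375],None,fx=5,fy=5,interpolation=cv2.INTER_CUBIC))
E
```

```text
(no output)
```

View pics/w6c.png

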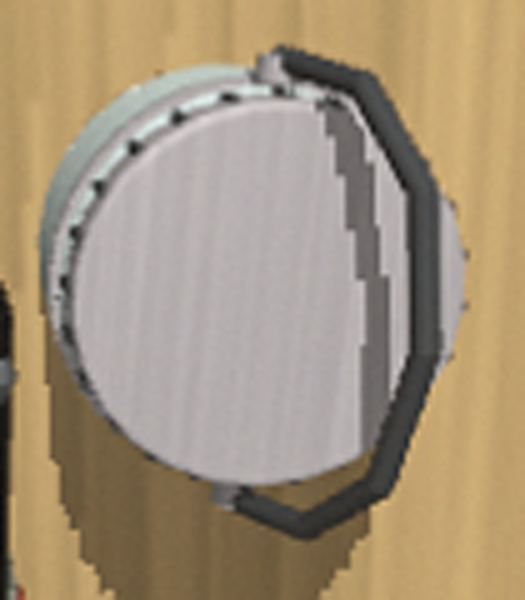

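```bash
python3 - <<'E'
from h import *
import pickle
d=pickle.load(open('c6.pkl','rb'));c1,t1=pickle.load(open('c1.pkl','rb'))
w1=lambda x,y:(190+x/5-.4,160+y/5-.4)
w6=lambda x,y:(270+x/5-.4,105+y/5-.4)
q=lambda x,y:(180+x/12-.45,175+y/12-.45)
W=d['wrist']
for a,b in [((462,280),(422,195)),((405,375),(426,355)),((340,432),(385,490))]:
    print(tri([ray(c1,w1(*a)),ray(W,w6(*b))]))
for z in (.108,.110,.112): print(z,onz(W,w6(422,195),z).round(4),onz(W,w6(426,355),z).round(4), onz(c1,w1(462,280),z).round(4),onz(c1,w1(405,375),z).round(4))
print('piv',onz(W,w6(275,60),.058),onz(W,w6(228,492),.058))
S=d['side'];
s=lambda x,y:(180+x/6-.4,120+y/6-.4)
# wire top in side view vs top view
print('side/top tri',tri([ray(S,s(318,322)),ray(W,w6(425,275))]))
# hook lip and bottom in side: intersect with plane y=.154
def ony(c,px,y):
    C,v=ray(c,px);return C+v*(y-C[1])/v[1]
print('lip',ony(S,s(237,342),.154),'bot',ony(S,s(217,370),.154),'tubefoot',ony(S,s(215,312),.154),'tubetop',ony(S,s(207,222),.154))
E
```

```text
(array([0.51288468, 0.18351039, 0.09734475]), [np.float64(0.0010256912844854213), np.float64(0.0010256912844856768)])
(array([0.50872765, 0.15575553, 0.11372611]), [np.float64(0.00019417525439965433), np.float64(0.00019417525439990486)])
(array([0.5069459 , 0.12148776, 0.09526281]), [np.float64(0.0008384424368557686), np.float64(0.0008384424368558298)])
0.108 [0.5082 0.1858 0.108 ] [0.5105 0.1541 0.108 ] [0.5107 0.1867 0.108 ] [0.5106 0.1532 0.108 ]
0.11 [0.5075 0.1861 0.11  ] [0.5098 0.1547 0.11  ] [0.5101 0.1874 0.11  ] [0.51   0.1541 0.11  ]
0.112 [0.5069 0.1865 0.112 ] [0.5091 0.1553 0.112 ] [0.5095 0.188  0.112 ] [0.5094 0.1549 0.112 ]
piv [0.4916543  0.20797639 0.058     ] [0.48196565 0.10790397 0.058     ]
side/top tri (array([0.50762284, 0.17072237, 0.10591979]), [np.float64(0.0026015123640328658), np.float64(0.0026015123640328124)])
lip [0.42517671 0.154      0.11913898] bot [0.40711181 0.154      0.10127814] tubefoot [0.40849438 0.154      0.14875986] tubetop [0.40665634 0.154      0.22136174]
```

```bash
python3 -c "
from h import *
st();go([.4114,.1535,.235])"
python3 -m inch '[{"travel":[0.1,0,0.6],"turn":[0,0,0],"fingers":0},{"travel":[0.2,0,1.3],"turn":[0,0,0],"fingers":0},{"travel":[0.2,0,2],"turn":[0,0,0],"fingers":0},{"travel":[0.2,0,2.5],"turn":[0,0,0],"fingers":0},{"travel":[0.2,0,2.5],"turn":[0,0,0],"fingers":0}]'
python3 -c "
from h import *
cam('top');st();go([.475,.1535,.235])"
```

```text
t 6.57 p [0.4114 0.1515 0.2605] rpy [-3.141  0.     1.505] F [ 0.14 -0.16 -2.15] M [ 0.02 -0.06  0.01] w 0.0168
travel [ 0.2  -0.01  2.55] turn [-0.02  0.01 -0.  ] rows>= 0.6
t: 6.98
eef_pos: [0.411, 0.1532, 0.2343]
eef_rot: [-3.14, 0.001, 1.505]
force: [0.4, 0.0, -2.3]
width: 0.0167
t 7.03 p [0.4113 0.1533 0.2348] rpy [-3.140e+00  1.000e-03  1.505e+00] F [-0.32 -0.74 -2.72] M [ 0.01 -0.03  0.01] w 0.0167
travel [ 0.44  6.36 -0.02] turn [-0.06  0.03 -0.  ] rows>= 1.5
```

Slowly advance towards the wire, then look.

```bash
python3 -m inch '[{"travel":[0.05,0.7,0],"turn":[0,0,0],"fingers":0},{"travel":[0.1,1.7,0],"turn":[0,0,0],"fingers":0},{"travel":[0.2,3,0],"turn":[0,0,0],"fingers":0},{"travel":[0.3,4.3,0],"turn":[0,0,0],"fingers":0},{"travel":[0.4,5.5,0],"turn":[0,0,0],"fingers":0}]'
python3 - <<'E'
from h import *
import pickle
cam('top');st();d={n:cam(n) for n in('wrist','side')};pickle.dump(d,open('c7.pkl','wb'));st()
cv2.imwrite('pics/w7.png',d['wrist'][0])
cv2.imwrite('pics/s7.png',cv2.resize(d['side'][0][150:210,200:270],None,fx=10,fy=10,interpolation=cv2.INTER_CUBIC))
E
```

```text
t: 7.45
eef_pos: [0.4688, 0.1539, 0.2357]
eef_rot: [3.14, -0.0, 1.505]
force: [-0.2, 0.1, -1.6]
width: 0.0165
t 7.5 p [0.4711 0.1538 0.2358] rpy [ 3.138e+00 -1.000e-03  1.504e+00] F [ 3.55  0.66 -0.92] M [ 0.03 -0.41 -0.02] w 0.0169
t 7.6 p [0.4681 0.1537 0.2353] rpy [3.141 0.    1.504] F [-0.4  -0.11 -2.2 ] M [-0.   -0.03 -0.  ] w 0.0167
```

View pics/w7.png

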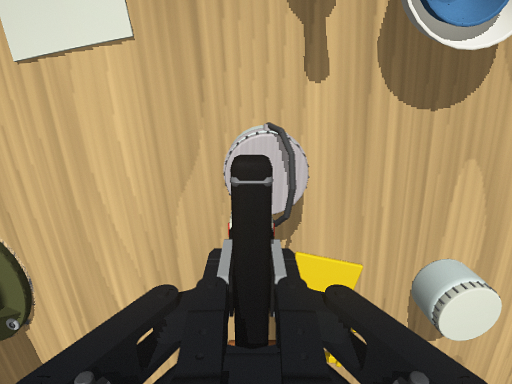

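View pics/s7.png

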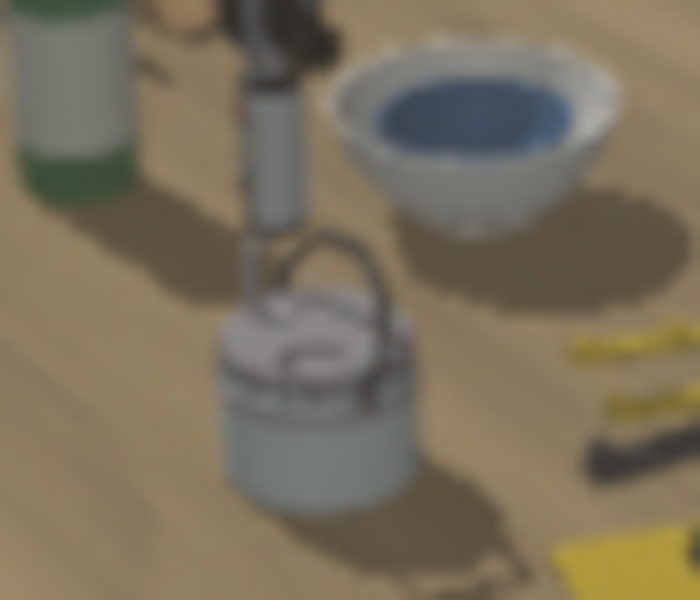

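```bash
python3 -m inch '[{"travel":[0.05,0.7,0],"turn":[0,0,0],"fingers":0},{"travel":[0.1,1.4,0],"turn":[0,0,0],"fingers":0},{"travel":[0.15,2.2,0],"turn":[0,0,0],"fingers":0},{"travel":[0.2,3,0],"turn":[0,0,0],"fingers":0},{"travel":[0.25,3.5,0],"turn":[0,0,0],"fingers":0}]'
python3 - <<'E'
from h import *
import pickle
cam('top');st();d={n:cam(n) for n in('wrist','side')};pickle.dump(d,open('c8.pkl','wb'));st()
cv2.imwrite('pics/w8.png',cv2.resize(d['wrist'][0][100:250,190:340],None,fx=4,fy=4,interpolation=cv2.INTER_CUBIC))
cv2.imwrite('pics/s8.png',cv2.resize(d['side'][0][150:210,200:270],None,fx=10,fy=10,interpolation=cv2.INTER_CUBIC))
E
```

```text
t: 8.02
eef_pos: [0.5031, 0.154, 0.2355]
eef_rot: [3.141, -0.0, 1.505]
force: [0.5, -0.1, -2.0]
width: 0.0167
t 8.07 p [0.5037 0.154  0.2354] rpy [ 3.14  -0.     1.505] F [ 2.35 -0.4  -1.91] M [ 0.   -0.17 -0.02] w 0.0168
t 8.17 p [0.5021 0.154  0.2352] rpy [-3.141  0.     1.505] F [ 0.62 -0.39 -2.06] M [ 0.06  0.08 -0.02] w 0.0167
```

View pics/w8.png

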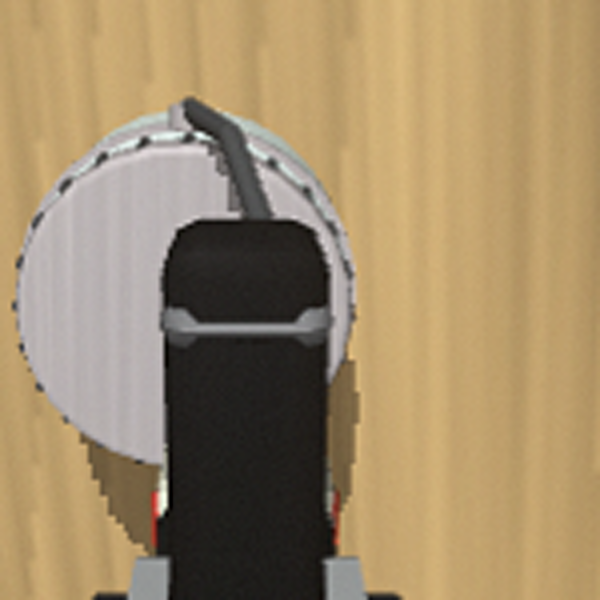

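View pics/s8.png

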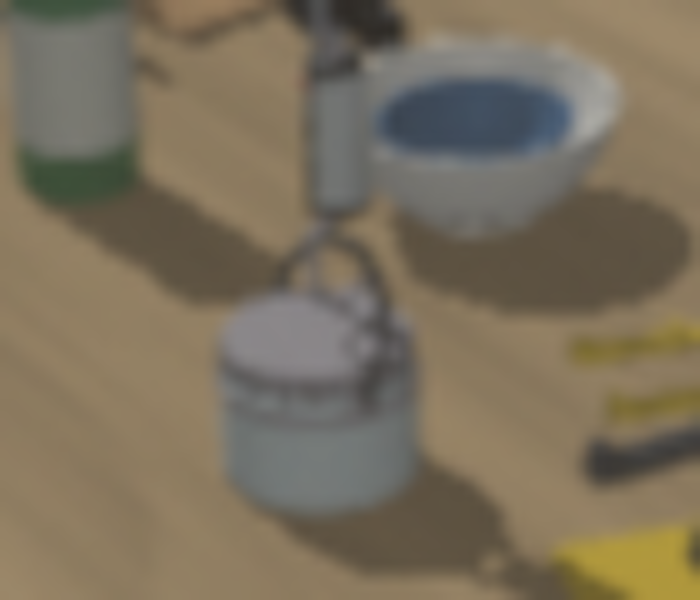

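```bash
python3 -m inch '[{"travel":[0,0.4,0],"turn":[0,0,0],"fingers":0},{"travel":[0,0.7,-0.3],"turn":[0,0,0],"fingers":0},{"travel":[0,0.7,-0.9],"turn":[0,0,0],"fingers":0},{"travel":[0,0.7,-1.5],"turn":[0,0,0],"fingers":0},{"travel":[0,0.7,-1.9],"turn":[0,0,0],"fingers":0}]'
python3 - <<'E'
from h import *
import pickle
cam('top');st();d={n:cam(n) for n in('wrist','side')};st()
cv2.imwrite('pics/w9.png',cv2.resize(d['wrist'][0][100:250,190:340],None,fx=4,fy=4,interpolation=cv2.INTER_CUBIC))
cv2.imwrite('pics/s9.png',cv2.resize(d['side'][0][150:210,200:270],None,fx=10,fy=10,interpolation=cv2.INTER_CUBIC))
E
```

```text
t: 8.58
eef_pos: [0.509, 0.1537, 0.2555]
eef_rot: [3.141, -0.0, 1.505]
force: [0.5, -0.3, -2.0]
width: 0.017
t 8.63 p [0.5092 0.1538 0.2561] rpy [ 3.140e+00 -1.000e-03  1.505e+00] F [-0.21  0.5  -2.14] M [-0.06 -0.03  0.03] w 0.017
t 8.73 p [0.509  0.1537 0.2551] rpy [ 3.140e+00 -1.000e-03  1.505e+00] F [-0.09  0.19 -2.99] M [-0.04 -0.04  0.03] w 0.0167
```

View pics/w9.png

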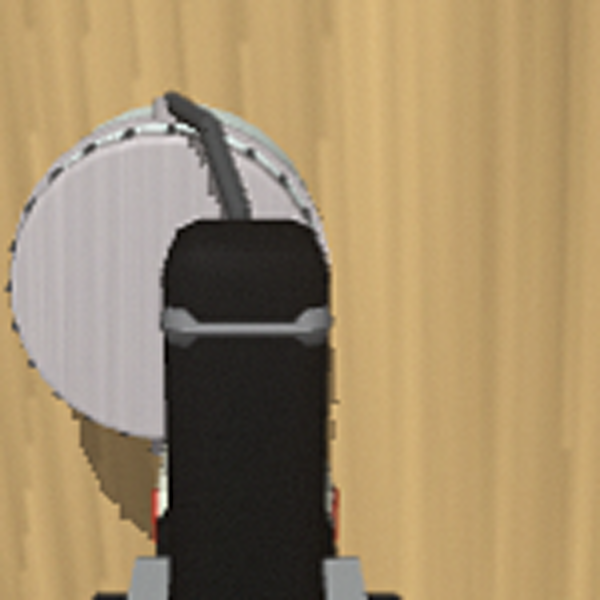

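View pics/s9.png

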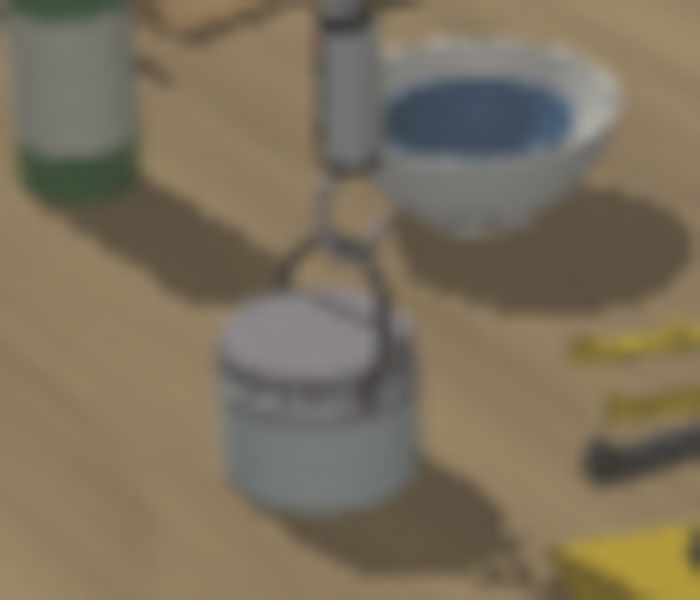

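```bash
python3 -m inch '[{"travel":[-0.02,-0.3,0],"turn":[0,0,0],"fingers":0},{"travel":[-0.05,-0.7,-0.1],"turn":[0,0,0],"fingers":0},{"travel":[-0.1,-1.2,-0.2],"turn":[0,0,0],"fingers":0},{"travel":[-0.1,-1.6,-0.3],"turn":[0,0,0],"fingers":0},{"travel":[-0.1,-1.9,-0.4],"turn":[0,0,0],"fingers":0}]'
python3 - <<'E'
from h import *
import pickle
cam('top');st();d={n:cam(n) for n in('wrist','side')};st()
cv2.imwrite('pics/w10.png',cv2.resize(d['wrist'][0][100:250,190:340],None,fx=4,fy=4,interpolation=cv2.INTER_CUBIC))
cv2.imwrite('pics/s10.png',cv2.resize(d['side'][0][150:210,200:270],None,fx=10,fy=10,interpolation=cv2.INTER_CUBIC))
E
```

```text
t: 9.15
eef_pos: [0.4889, 0.154, 0.2585]
eef_rot: [-3.141, -0.0, 1.505]
force: [0.8, -0.5, -2.6]
width: 0.0169
t 9.2 p [0.4886 0.1541 0.2587] rpy [-3.141 -0.     1.506] F [-0.9   0.07 -2.58] M [ 0.02  0.15 -0.01] w 0.0167
t 9.3 p [0.4894 0.154  0.2586] rpy [ 3.142 -0.     1.506] F [ 0.26  0.45 -2.62] M [ 0.03 -0.03  0.04] w 0.0169
```

View pics/w10.png

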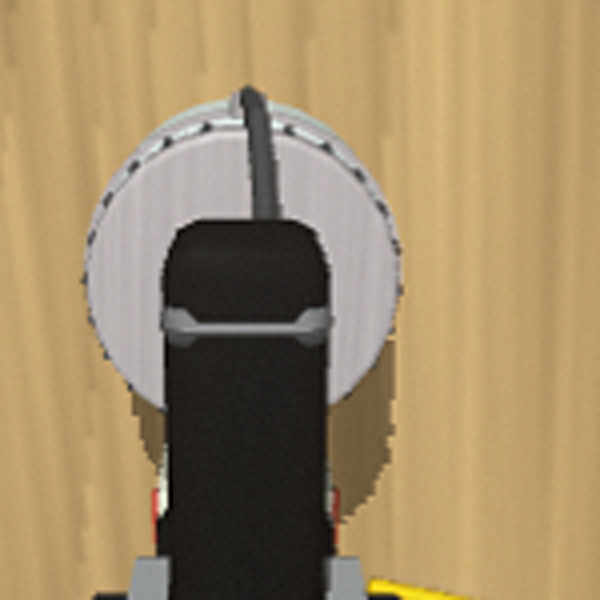

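View pics/s10.png

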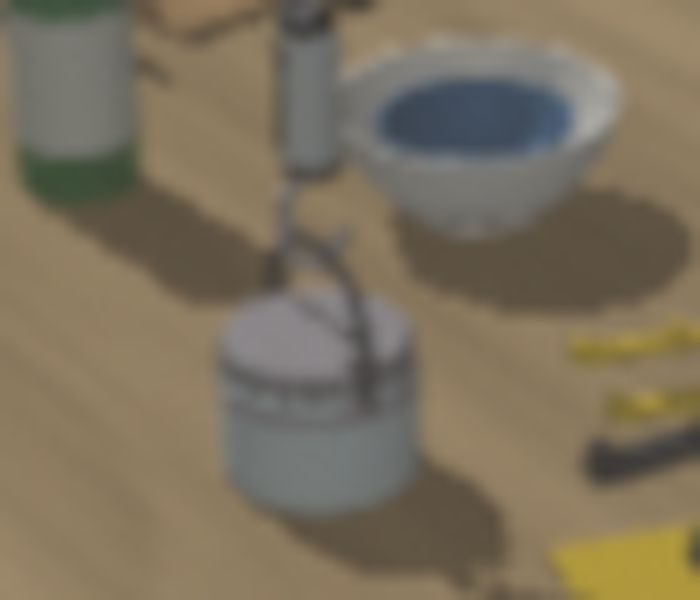

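```bash
cat >> h.py <<'E'
def fz(n=4):
    F=[];P=[]
    for i in range(n):
        cam('top') if i<n-1 else None
        s=r.state();F.append(s['force']);P.append(s['eef_pos'])
    print('t',round(s['t'],2),'F',np.mean(F,0).round(2),'sd',np.std(F,0).round(2),'p',np.mean(P,0).round(4))
E
python3 -c "
from h import *
fz(5)"
python3 -m inch '[{"travel":[0,0,-0.3],"turn":[0,0,0],"fingers":0},{"travel":[0,0,-0.6],"turn":[0,0,0],"fingers":0},{"travel":[0,0,-1],"turn":[0,0,0],"fingers":0},{"travel":[0,0,-1.3],"turn":[0,0,0],"fingers":0},{"travel":[0,0,-1.5],"turn":[0,0,0],"fingers":0}]'
python3 -c "
from h import *
fz(5)
d=cam('side');cv2.imwrite('pics/s11.png',cv2.resize(d[0][140:210,200:270],None,fx=8,fy=8,interpolation=cv2.INTER_CUBIC))"
```

```text
t 9.5 F [-0.17  0.05 -1.93] sd [0.79 0.2  0.46] p [0.4898 0.1539 0.2584]
t: 9.92
eef_pos: [0.4897, 0.1539, 0.2738]
eef_rot: [-3.142, 0.0, 1.505]
force: [0.6, 0.2, -5.2]
width: 0.017
t 10.12 F [ 0.18  0.38 -3.88] sd [0.81 0.36 0.51] p [0.4898 0.1539 0.2736]
```

View pics/s11.png

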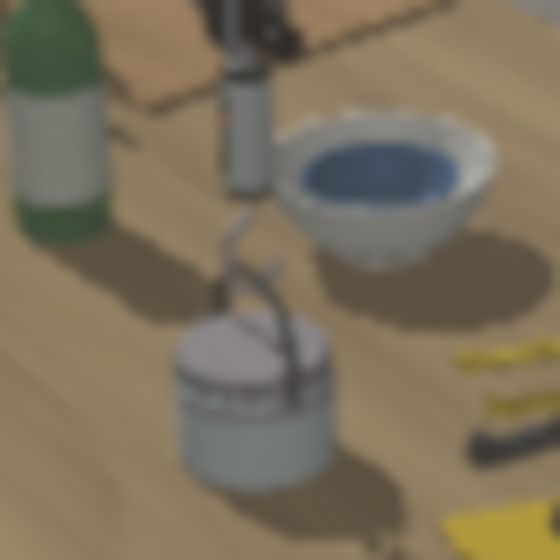

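```bash
cat >> h.py <<'E'
def base():
    np.save('base.npy',cam('side')[0])
def rise():
    b=cv2.cvtColor(np.load('base.npy'),cv2.COLOR_BGR2GRAY);c=cam('side');g=cv2.cvtColor(c[0],cv2.COLOR_BGR2GRAY)
    m=np.zeros_like(b);m[183:201,221:242]=255
    p=cv2.goodFeaturesToTrack(b,30,.02,2,mask=m)
    q,s_,e=cv2.calcOpticalFlowPyrLK(b,g,p,None,winSize=(7,7),maxLevel=2)
    dd=(q-p)[s_.ravel()==1].reshape(-1,2)
    X=np.array([.489,.111,.05]);k=proj(c,X+[0,0,.01])-proj(c,X)
    md=np.median(dd,0);print('flow',md.round(2),'n',len(dd),'rise mm',round(10*md[1]/k[1],1),'spread',np.std(dd,0).round(2))
E
python3 -c "
from h import *
base();rise()"
python3 -m inch '[{"travel":[0,0,-0.2],"turn":[0,0,0],"fingers":0},{"travel":[0,0,-0.4],"turn":[0,0,0],"fingers":0},{"travel":[0,0,-0.6],"turn":[0,0,0],"fingers":0},{"travel":[0,0,-0.8],"turn":[0,0,0],"fingers":0},{"travel":[0,0,-0.9],"turn":[0,0,0],"fingers":0}]'
python3 -c "
from h import *
fz(5);rise()"
```

```text
flow [0.01 0.  ] n 17 rise mm -0.0 spread [0.01 0.01]
t: 10.68
eef_pos: [0.4898, 0.1539, 0.2827]
eef_rot: [3.141, 0.0, 1.505]
force: [0.7, -0.6, -5.0]
width: 0.0165
t 10.88 F [-0.03 -0.03 -5.66] sd [0.33 0.47 0.23] p [0.4898 0.1539 0.2825]
flow [ 0.2  -0.27] n 17 rise mm 1.4 spread [0.19 0.19]
```

```bash
python3 -m inch '[{"travel":[0,0,-0.15],"turn":[0,0,0],"fingers":0},{"travel":[0,0,-0.3],"turn":[0,0,0],"fingers":0},{"travel":[0,0,-0.5],"turn":[0,0,0],"fingers":0},{"travel":[0,0,-0.6],"turn":[0,0,0],"fingers":0},{"travel":[0,0,-0.6],"turn":[0,0,0],"fingers":0}]'
python3 -c "
from h import *
fz(5);rise()
d=cam('side');cv2.imwrite('pics/s12.png',cv2.resize(d[0][140:210,200:270],None,fx=8,fy=8,interpolation=cv2.INTER_CUBIC))"
```

```text
t: 11.35
eef_pos: [0.49, 0.1539, 0.2888]
eef_rot: [3.141, -0.0, 1.505]
force: [0.2, -0.6, -5.3]
width: 0.0169
t 11.55 F [ 0.15  0.23 -5.71] sd [0.5  0.53 0.3 ] p [0.4898 0.1539 0.2884]
flow [ 0.49 -0.9 ] n 17 rise mm 4.6 spread [0.41 0.3 ]
```

View pics/s12.png

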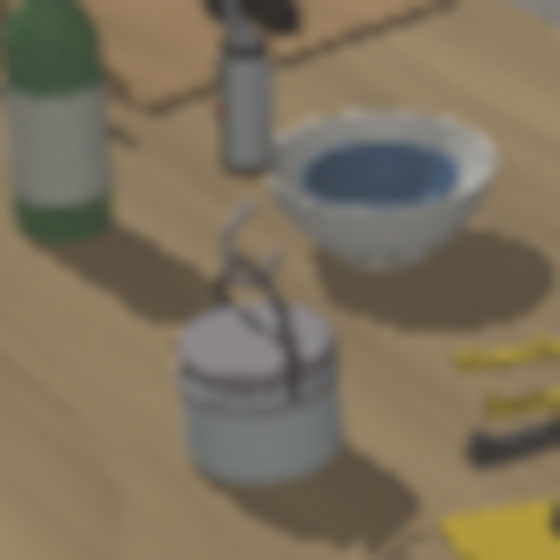

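```bash
python3 - <<'E'
from h import *
fz(4);rise()
b=np.load('base.npy');c=cam('side');w=cam('wrist');t=cam('top')
A=cv2.resize(b[175:207,215:248],None,fx=11,fy=11,interpolation=cv2.INTER_CUBIC);B=cv2.resize(c[0][175:207,215:248],None,fx=11,fy=11,interpolation=cv2.INTER_CUBIC)
cv2.imwrite('pics/ab.png',np.hstack([A,B]))
cv2.imwrite('pics/w12.png',cv2.resize(w[0][100:250,190:340],None,fx=4,fy=4,interpolation=cv2.INTER_CUBIC))
E
```

```text
t 11.8 F [ 0.4   0.16 -5.89] sd [0.51 0.26 0.63] p [0.4897 0.1539 0.2883]
flow [ 0.92 -1.02] n 17 rise mm 5.2 spread [0.48 0.39]
```

View pics/ab.png

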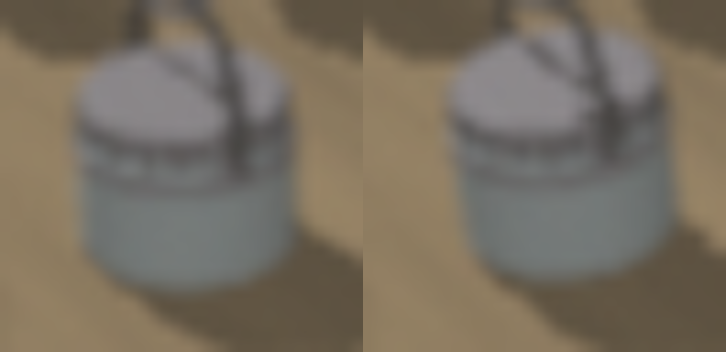

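View pics/w12.png

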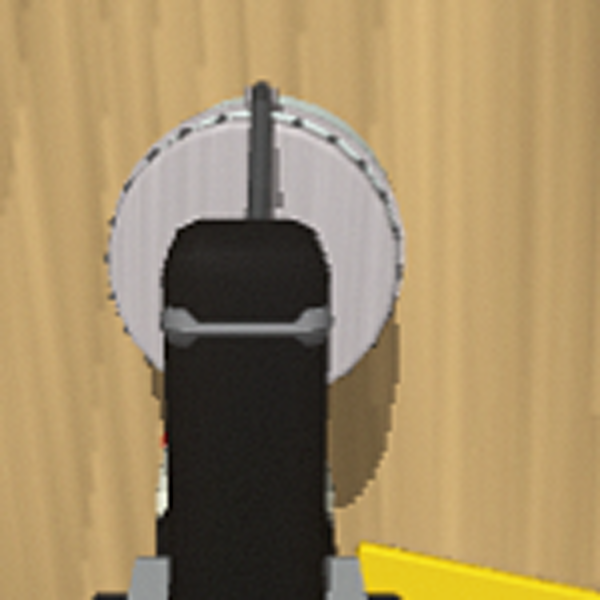

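```bash
python3 -m inch '[{"travel":[0,0,-0.1],"turn":[0,0,0],"fingers":0},{"travel":[0,0,-0.2],"turn":[0,0,0],"fingers":0},{"travel":[0,0,-0.3],"turn":[0,0,0],"fingers":0},{"travel":[0,0,-0.4],"turn":[0,0,0],"fingers":0},{"travel":[0,0,-0.4],"turn":[0,0,0],"fingers":0}]'
python3 - <<'E'
from h import *
fz(4);rise()
b=np.load('base.npy');c=cam('side');w=cam('wrist')
A=cv2.resize(b[175:207,215:248],None,fx=11,fy=11,interpolation=cv2.INTER_CUBIC);B=cv2.resize(c[0][175:207,215:248],None,fx=11,fy=11,interpolation=cv2.INTER_CUBIC)
cv2.imwrite('pics/ab2.png',np.hstack([A,B]))
cv2.imwrite('pics/w13.png',cv2.resize(w[0][100:250,190:340],None,fx=4,fy=4,interpolation=cv2.INTER_CUBIC))
E
```

```text
t: 12.42
eef_pos: [0.4899, 0.1539, 0.2927]
eef_rot: [3.141, -0.0, 1.505]
force: [0.4, 0.3, -4.9]
width: 0.0167
t 12.57 F [-0.21 -0.19 -4.97] sd [0.55 0.34 0.33] p [0.4898 0.1539 0.2925]
flow [ 0.58 -1.81] n 17 rise mm 9.3 spread [0.48 0.48]
```

View pics/ab2.png

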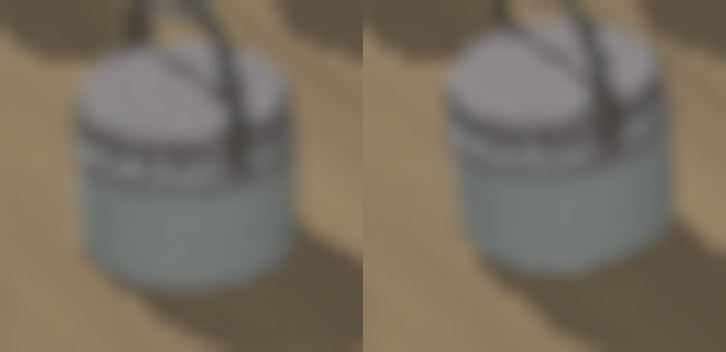

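View pics/w13.png

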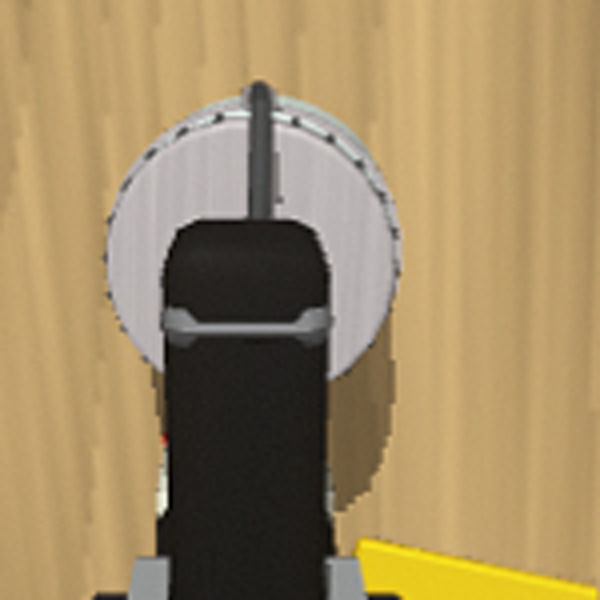

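```bash
python3 - <<'E'
from h import *
b=np.load('base.npy');c=cam('side');st()
def edges(im,r0,r1):
    L=[];Rr=[]
    for y in range(r0,r1):
        row=im[y,212:250].astype(float);f=row[:,0]-row[:,2]  # b-r
        # subpixel crossings of threshold -12
        th=-15;i=np.nonzero(f>th)[0]
        a,e=i[0],i[-1]
        L.append((y,212+a-(f[a]-th)/(f[a]-f[a-1])));Rr.append((y,212+e+(f[e]-th)/(f[e]-f[e+1])))
    L=np.array(L);Rr=np.array(Rr);return np.polyfit(L[:,0],L[:,1],1),np.polyfit(Rr[:,0],Rr[:,1],1),L,Rr
for im,r0,r1 in((b,186,196),(c[0],184,194)):
    l,rr,L,Rr=edges(im,r0,r1);print('slopes',l[0].round(3),rr[0].round(3));print(L[:,1].round(1),Rr[:,1].round(1))
X=np.array([.489,.111,.0])
print(proj(c,X+[0,0,.05])-proj(c,X),proj(c,X+[.02,0,0])-proj(c,X))
# affine
g0=cv2.cvtColor(b,cv2.COLOR_BGR2GRAY);g1=cv2.cvtColor(c[0],cv2.COLOR_BGR2GRAY)
m=np.zeros_like(g0);m[176:203,219:244]=255
p=cv2.goodFeaturesToTrack(g0,60,.01,2,mask=m);q,s_,e=cv2.calcOpticalFlowPyrLK(g0,g1,p,None,winSize=(9,9),maxLevel=2)
A,i=cv2.estimateAffinePartial2D(p,q,ransacReprojThreshold=.6);print(A.round(3),i.sum(),len(i))
E
```

```text
t 12.77 p [0.4897 0.1539 0.2924] rpy [-3.141  0.     1.505] F [-0.71 -0.22 -5.17] M [ 0.01  0.03 -0.04] w 0.0167
slopes 0.054 0.038
[221.7 221.6 221.6 221.9 222.  221.9 221.9 222.  222.1 222.1] [240.8 240.9 240.9 240.9 240.9 240.9 241.  241.  241.1 241.3]
slopes 0.118 0.066
[222.6 222.6 222.4 222.5 222.9 223.1 223.2 223.3 223.4 223.5] [241.9 241.9 241.9 241.9 242.  242.1 242.2 242.3 242.4 242.4]
[-0.35784462 -9.57660011] [ 3.69949972 -1.27205569]
[[ 0.994  0.064 -9.961]
 [-0.064  0.994 14.302]] 19 25
```

```bash
for i in 1 2 3; do python3 -m inch '[{"travel":[0,0,0],"turn":[0,0,0],"fingers":0},{"travel":[0,0,0],"turn":[0,0,0],"fingers":0},{"travel":[0,0,0],"turn":[0,0,0],"fingers":0},{"travel":[0,0,0],"turn":[0,0,0],"fingers":0},{"travel":[0,0,0],"turn":[0,0,0],"fingers":0}]'|head -2; done
python3 - <<'E'
from h import *
rise();c=cam('wrist');t=cam('top');s=cam('side');st()
import pickle;pickle.dump((c,t,s),open('c14.pkl','wb'))
cv2.imwrite('pics/w14.png',cv2.resize(c[0][115:205,205:300],None,fx=8,fy=8,interpolation=cv2.INTER_CUBIC))
E
```

```text
t: 13.18
eef_pos: [0.4898, 0.1539, 0.2924]
t: 13.6
eef_pos: [0.4898, 0.1539, 0.2924]
t: 14.02
eef_pos: [0.4898, 0.1539, 0.2924]
flow [ 0.5  -1.77] n 17 rise mm 9.1 spread [0.52 0.49]
t 14.22 p [0.4898 0.1539 0.2924] rpy [-3.142 -0.     1.505] F [-0.76  0.05 -5.01] M [-0.03 -0.02 -0.  ] w 0.0171
```

View pics/w14.png

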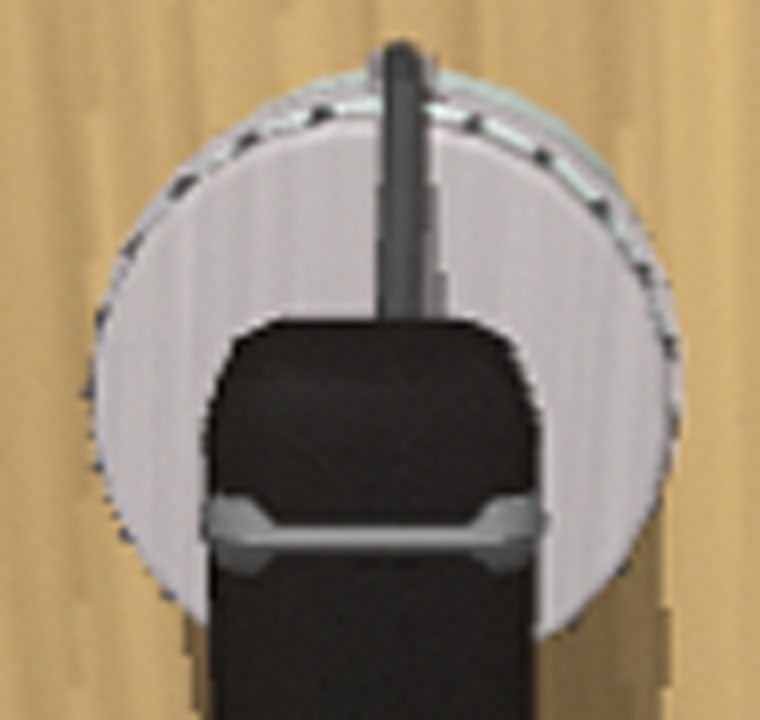

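```bash
python3 -m inch '[{"travel":[0,0,0.2],"turn":[0,0,0],"fingers":0},{"travel":[0,0,0.4],"turn":[0,0,0],"fingers":0},{"travel":[0,0,0.6],"turn":[0,0,0],"fingers":0},{"travel":[0,0,0.8],"turn":[0,0,0],"fingers":0},{"travel":[0,0,1],"turn":[0,0,0],"fingers":0}]'|head -2
python3 -m inch '[{"travel":[0,0,0.2],"turn":[0,0,0],"fingers":0},{"travel":[0,0,0.5],"turn":[0,0,0],"fingers":0},{"travel":[0,0,0.8],"turn":[0,0,0],"fingers":0},{"travel":[0,0,1],"turn":[0,0,0],"fingers":0},{"travel":[0,0,1],"turn":[0,0,0],"fingers":0}]'
python3 -c "
from h import *
fz(4);rise();c=cam('wrist');cv2.imwrite('pics/w15.png',cv2.resize(c[0][115:205,205:300],None,fx=6,fy=6,interpolation=cv2.INTER_CUBIC))"
```

```text
t: 14.63
eef_pos: [0.4898, 0.1539, 0.2822]
t: 15.05
eef_pos: [0.4896, 0.1537, 0.2719]
eef_rot: [-3.141, 0.0, 1.505]
force: [-0.6, -0.6, -3.0]
width: 0.0169
t 15.2 F [-0.58 -0.53 -4.14] sd [0.61 0.37 0.33] p [0.4897 0.1538 0.2724]
flow [ 1.33 -0.35] n 17 rise mm 1.8 spread [0.45 0.2 ]
```

View pics/w15.png

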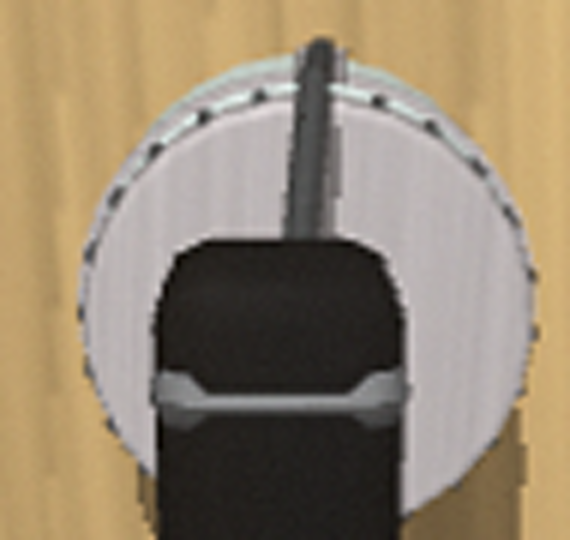

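```bash
python3 -m inch '[{"travel":[0,0,-0.2],"turn":[0,0,0],"fingers":0},{"travel":[0,0,-0.4],"turn":[0,0,0],"fingers":0},{"travel":[0,0,-0.7],"turn":[0,0,0],"fingers":0},{"travel":[0,0,-0.9],"turn":[0,0,0],"fingers":0},{"travel":[0,0,-1.1],"turn":[0,0,0],"fingers":0}]'|head -2
python3 -m inch '[{"travel":[0,0,-0.2],"turn":[0,0,0],"fingers":0},{"travel":[0,0,-0.4],"turn":[0,0,0],"fingers":0},{"travel":[0,0,-0.6],"turn":[0,0,0],"fingers":0},{"travel":[0,0,-0.8],"turn":[0,0,0],"fingers":0},{"travel":[0,0,-0.9],"turn":[0,0,0],"fingers":0}]'
cat >> h.py <<'E'
def tilt():
    b=np.load('base.npy');c=cam('side')
    g0=cv2.cvtColor(b,cv2.COLOR_BGR2GRAY);g1=cv2.cvtColor(c[0],cv2.COLOR_BGR2GRAY)
    m=np.zeros_like(g0);m[176:203,219:244]=255
    p=cv2.goodFeaturesToTrack(g0,60,.01,2,mask=m);q,s_,e=cv2.calcOpticalFlowPyrLK(g0,g1,p,None,winSize=(9,9),maxLevel=2)
    A,i=cv2.estimateAffinePartial2D(p,q,ransacReprojThreshold=.6);print('image rot',round(np.arctan2(A[1,0],A[0,0]),3),i.sum(),len(i))
E
python3 -c "
from h import *
fz(4);rise();tilt();c=cam('wrist');cv2.imwrite('pics/w16.png',cv2.resize(c[0][115:205,205:300],None,fx=6,fy=6,interpolation=cv2.INTER_CUBIC));tilt()
b=np.load('base.npy');c=cam('side')
A=cv2.resize(b[175:207,215:248],None,fx=11,fy=11,interpolation=cv2.INTER_CUBIC);B=cv2.resize(c[0][175:207,215:248],None,fx=11,fy=11,interpolation=cv2.INTER_CUBIC)
cv2.imwrite('pics/ab3.png',np.hstack([A,B]))"
```

```text
t: 15.72
eef_pos: [0.4897, 0.154, 0.2837]
t: 16.13
eef_pos: [0.4898, 0.1539, 0.2927]
eef_rot: [3.141, -0.0, 1.505]
force: [1.4, -0.2, -5.6]
width: 0.0169
t 16.28 F [-0.17 -0.06 -6.21] sd [0.16 0.75 0.1 ] p [0.4899 0.1539 0.2926]
flow [ 1.03 -2.01] n 17 rise mm 10.4 spread [0.51 0.48]
image rot -0.034 13 25
image rot -0.039 14 25
```

View pics/w16.png

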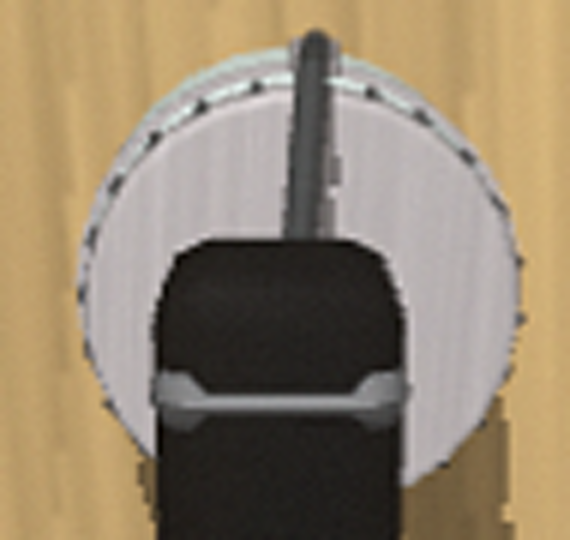

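View pics/ab3.png

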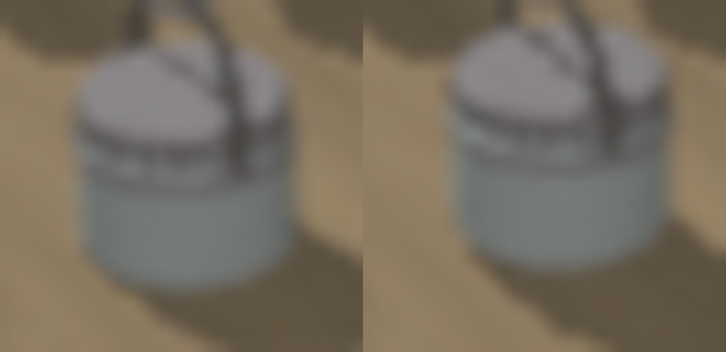

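```bash
for i in 1 2 3; do python3 -m inch '[{"travel":[0,0,0],"turn":[0,0,0],"fingers":0},{"travel":[0,0,0],"turn":[0,0,0],"fingers":0},{"travel":[0,0,0],"turn":[0,0,0],"fingers":0},{"travel":[0,0,0],"turn":[0,0,0],"fingers":0},{"travel":[0,0,0],"turn":[0,0,0],"fingers":0}]'|head -2; done
python3 -c "
from h import *
fz(4);rise();tilt()
c=cam('side');cv2.imwrite('pics/s17.png',cv2.resize(c[0][130:210,200:270],None,fx=7,fy=7,interpolation=cv2.INTER_CUBIC))"
```

```text
t: 16.95
eef_pos: [0.4898, 0.1539, 0.2924]
t: 17.37
eef_pos: [0.4898, 0.1539, 0.2924]
t: 17.78
eef_pos: [0.4898, 0.1539, 0.2924]
t 17.93 F [ 0.02  0.23 -5.62] sd [0.08 0.18 0.64] p [0.4898 0.1539 0.2924]
flow [ 0.76 -1.93] n 17 rise mm 10.0 spread [0.56 0.44]
image rot -0.035 13 25
```

View pics/s17.png

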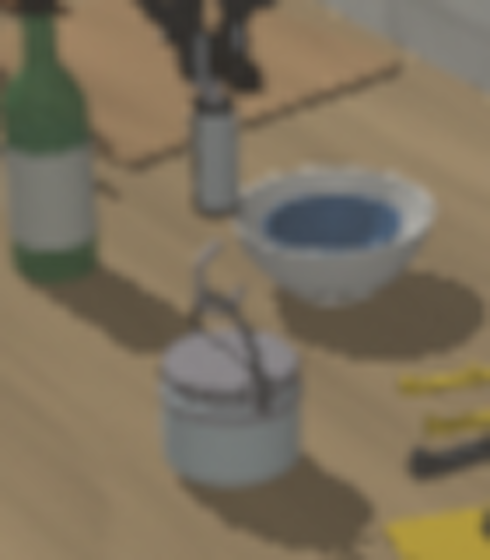

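```bash
python3 -m inch '[{"travel":[0,0,0.15],"turn":[0,0,0],"fingers":0},{"travel":[0,0,0.3],"turn":[0,0,0],"fingers":0},{"travel":[0,0,0.5],"turn":[0,0,0],"fingers":0},{"travel":[0,0,0.65],"turn":[0,0,0],"fingers":0},{"travel":[0,0,0.8],"turn":[0,0,0],"fingers":0}]'|head -2
python3 -m inch '[{"travel":[0,0,0.15],"turn":[0,0,0],"fingers":0},{"travel":[0,0,0.3],"turn":[0,0,0],"fingers":0},{"travel":[0,0,0.5],"turn":[0,0,0],"fingers":0},{"travel":[0,0,0.7],"turn":[0,0,0],"fingers":0},{"travel":[0,0,0.9],"turn":[0,0,0],"fingers":0}]'|head -2
python3 -m inch '[{"travel":[0,0,0.3],"turn":[0,0,0],"fingers":0},{"travel":[0,0,0.7],"turn":[0,0,0],"fingers":0},{"travel":[0,0,1.1],"turn":[0,0,0],"fingers":0},{"travel":[0,0,1.5],"turn":[0,0,0],"fingers":0},{"travel":[0,0,1.8],"turn":[0,0,0],"fingers":0}]'
python3 -c "
from h import *
fz(4);rise();tilt();c=cam('wrist');cv2.imwrite('pics/w18.png',cv2.resize(c[0][115:205,205:300],None,fx=5,fy=5,interpolation=cv2.INTER_CUBIC))
c=cam('side');cv2.imwrite('pics/s18.png',cv2.resize(c[0][140:210,200:270],None,fx=8,fy=8,interpolation=cv2.INTER_CUBIC))"
```

```text
t: 18.5
eef_pos: [0.4897, 0.1539, 0.2841]
t: 18.92
eef_pos: [0.4898, 0.1538, 0.2753]
t: 19.33
eef_pos: [0.4899, 0.154, 0.257]
eef_rot: [3.141, -0.0, 1.505]
force: [-0.1, -0.4, -1.9]
width: 0.0168
t 19.48 F [ 0.36 -0.04 -2.52] sd [0.29 0.52 0.55] p [0.4897 0.154  0.257 ]
flow [ 0.87 -0.16] n 17 rise mm 0.8 spread [0.45 0.11]
image rot -0.032 20 25
```

View pics/s18.png

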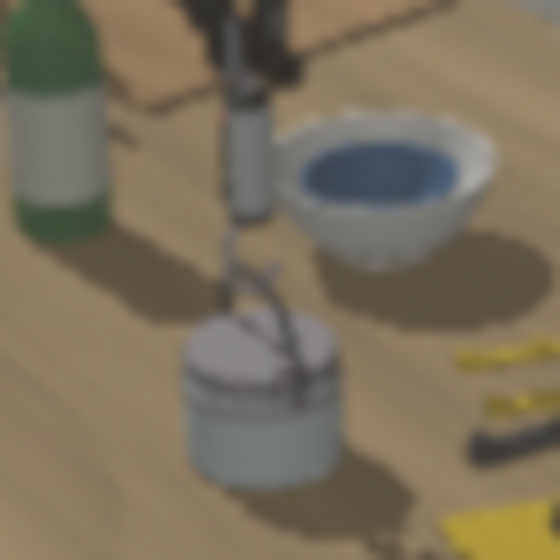

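View pics/w18.png

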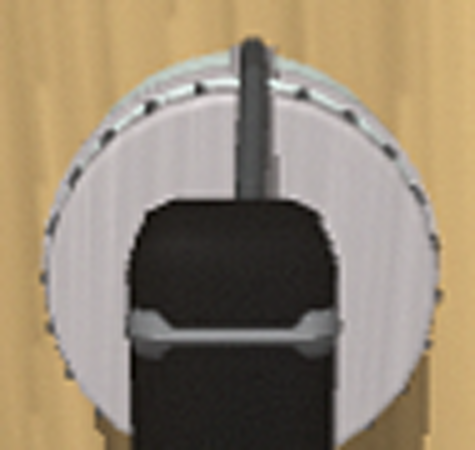

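```bash
python3 -m inch '[{"travel":[0,0,0.4],"turn":[0,0,0],"fingers":0},{"travel":[0,0,0.9],"turn":[0,0,0],"fingers":0},{"travel":[0,0,1.4],"turn":[0,0,0],"fingers":0},{"travel":[0,0,1.9],"turn":[0,0,0],"fingers":0},{"travel":[0,0,2.2],"turn":[0,0,0],"fingers":0}]'
python3 -c "
from h import *
fz(4)
c=cam('side');cv2.imwrite('pics/s19.png',cv2.resize(c[0][140:210,200:270],None,fx=8,fy=8,interpolation=cv2.INTER_CUBIC))"
```

```text
t: 20.1
eef_pos: [0.4894, 0.1538, 0.2344]
eef_rot: [-3.14, 0.001, 1.505]
force: [0.7, -0.1, -2.9]
width: 0.017
t 20.25 F [ 0.54 -0.25 -1.93] sd [0.23 0.04 0.23] p [0.4895 0.1538 0.2347]
```

View pics/s19.png

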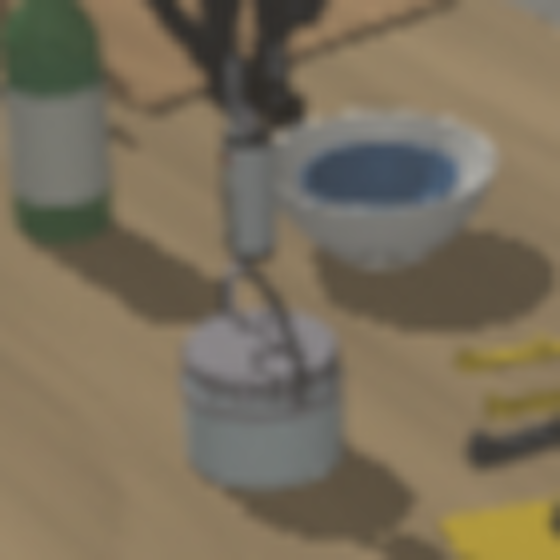

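```bash
python3 -m inch '[{"travel":[0,-0.4,0],"turn":[0,0,0],"fingers":0},{"travel":[0,-1,0],"turn":[0,0,0],"fingers":0},{"travel":[0,-1.6,0],"turn":[0,0,0],"fingers":0},{"travel":[0,-2.3,0],"turn":[0,0,0],"fingers":0},{"travel":[0,-3,0],"turn":[0,0,0],"fingers":0}]'
python3 -c "
from h import *
fz(3);rise()
c=cam('side');cv2.imwrite('pics/s20.png',cv2.resize(c[0][140:210,200:270],None,fx=8,fy=8,interpolation=cv2.INTER_CUBIC))"
```

```text
t: 20.72
eef_pos: [0.4589, 0.1559, 0.2355]
eef_rot: [-3.142, -0.0, 1.505]
force: [0.4, 0.1, -3.0]
width: 0.0169
t 20.82 F [-0.95  0.41 -2.49] sd [0.76 0.28 0.97] p [0.458  0.156  0.2355]
flow [ 0.93 -0.09] n 17 rise mm 0.5 spread [0.23 0.25]
```

View pics/s20.png

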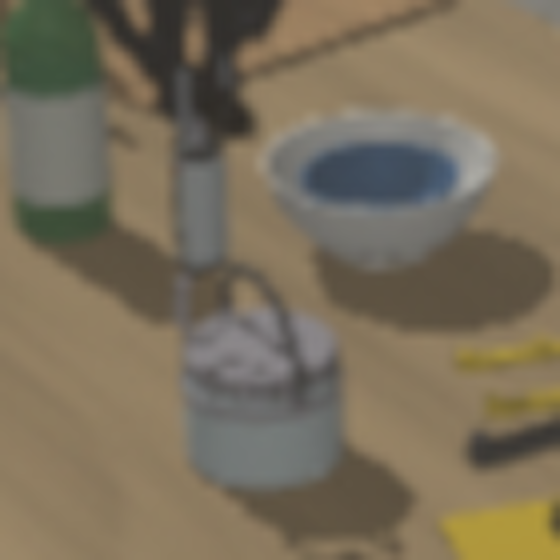

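Unhooked, and the canister stayed put. I'll withdraw another 5 cm, then go up.

```bash
python3 -m inch '[{"travel":[0,-1,0],"turn":[0,0,0],"fingers":0},{"travel":[0,-2.2,0],"turn":[0,0,0],"fingers":0},{"travel":[0,-3.5,0],"turn":[0,0,0],"fingers":0},{"travel":[0,-4.5,0],"turn":[0,0,0],"fingers":0},{"travel":[0,-5,-0.8],"turn":[0,0,0],"fingers":0}]'|head -2
python3 -m inch '[{"travel":[0,0,-1.5],"turn":[0,0,0],"fingers":0},{"travel":[0,0,-4.5],"turn":[0,0,0],"fingers":0},{"travel":[0,0,-7.5],"turn":[0,0,0],"fingers":0},{"travel":[0,0,-10],"turn":[0,0,0],"fingers":0},{"travel":[0,0,-11.5],"turn":[0,0,0],"fingers":0}]'
python3 -c "
from h import *
st();rise();go([.462,-.1977,.36],1.505)"
```

```text
t: 21.33
eef_pos: [0.4071, 0.1589, 0.2425]
t: 21.75
eef_pos: [0.4103, 0.1593, 0.362]
eef_rot: [3.138, -0.002, 1.505]
force: [-0.7, 1.0, -2.2]
width: 0.0166
t 21.75 p [0.4103 0.1593 0.362 ] rpy [ 3.138e+00 -2.000e-03  1.505e+00] F [-0.74  1.   -2.22] M [ 0.01 -0.05  0.01] w 0.0166
flow [ 0.9  -0.12] n 17 rise mm 0.6 spread [0.25 0.18]
travel [-35.32   7.42   0.29] turn [ 0.37 -0.21  0.01] rows>= 8.7
```

```bash
python3 -m inch '[{"travel":[-1,0.2,0],"turn":[0,0,0],"fingers":0},{"travel":[-4.5,1,0],"turn":[0,0,0],"fingers":0},{"travel":[-8,1.7,0],"turn":[0,0,0],"fingers":0},{"travel":[-11.5,2.5,0],"turn":[0,0,0],"fingers":0},{"travel":[-15,3.2,0],"turn":[0,0,0],"fingers":0}]'|head -2
python3 -m inch '[{"travel":[-3.5,0.7,0],"turn":[0,0,0],"fingers":0},{"travel":[-7,1.5,0],"turn":[0,0,0],"fingers":0},{"travel":[-11,2.3,0],"turn":[0,0,0],"fingers":0},{"travel":[-14.5,3,0],"turn":[0,0,0],"fingers":0},{"travel":[-17.5,3.7,0],"turn":[0,0,0],"fingers":0}]'|head -2
python3 -c "
from h import *
cam('top');cam('top');st();go([.462,-.1977,.36],1.505)"
```

```text
t: 22.22
eef_pos: [0.4311, 0.005, 0.3571]
t: 22.63
eef_pos: [0.4559, -0.1731, 0.3571]
t 22.73 p [ 0.4558 -0.176   0.3569] rpy [-3.139e+00  3.000e-03  1.497e+00] F [ 0.37 -0.02 -2.61] M [ 0.04  0.05 -0.01] w 0.0168
travel [-2.12  0.78 -0.3 ] turn [-0.14  0.19 -0.48] rows>= 0.5
```

```bash
python3 -m inch '[{"travel":[-0.7,0.2,0],"turn":[0,0,-0.2],"fingers":0},{"travel":[-1.4,0.5,0],"turn":[0,0,-0.5],"fingers":0},{"travel":[-2.1,0.75,0],"turn":[0,0,-0.5],"fingers":0},{"travel":[-2.1,0.75,0],"turn":[0,0,-0.5],"fingers":0},{"travel":[-2.1,0.75,0],"turn":[0,0,-0.5],"fingers":0}]'|head -2
python3 -c "
from h import *
cam('top');st();go([.462,-.1977,.34],1.505)
c=cam('wrist');cv2.imwrite('pics/w21.png',c[0]);c=cam('side');cv2.imwrite('pics/s21.png',cv2.resize(c[0][130:260,220:320],None,fx=5,fy=5,interpolation=cv2.INTER_CUBIC))"
```

```text
t: 23.15
eef_pos: [0.4637, -0.191, 0.3582]
t 23.2 p [ 0.4637 -0.1906  0.3583] rpy [-3.141 -0.     1.515] F [ 0.16  0.45 -1.88] M [ 0.03 -0.01  0.04] w 0.0169
travel [-0.72 -0.13  1.83] turn [-0.02 -0.02  0.55] rows>= 0.5
```

View pics/w21.png

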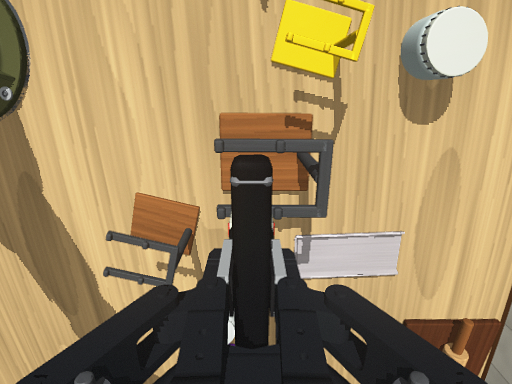

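View pics/s21.png

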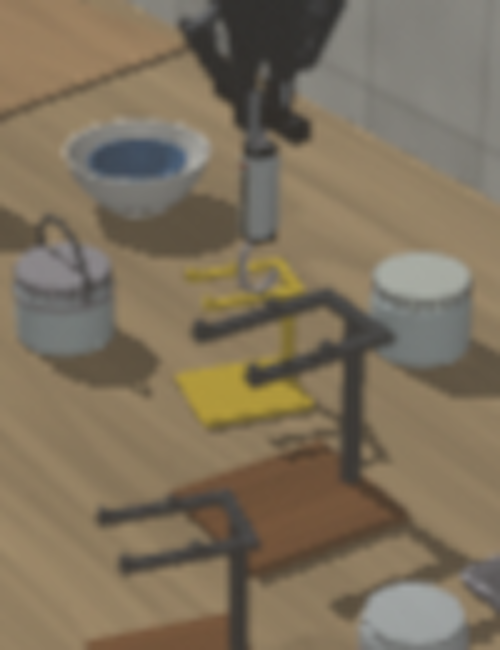

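```bash
python3 -m inch '[{"travel":[-0.35,-0.1,0.3],"turn":[0,0,0.3],"fingers":0},{"travel":[-0.7,-0.13,0.8],"turn":[0,0,0.5],"fingers":0},{"travel":[-0.7,-0.13,1.4],"turn":[0,0,0.5],"fingers":0},{"travel":[-0.7,-0.13,1.8],"turn":[0,0,0.5],"fingers":0},{"travel":[-0.7,-0.13,1.8],"turn":[0,0,0.5],"fingers":0}]'|head -2
python3 -c "
from h import *
cam('top');cam('top');st();go([.462,-.1977,.20],1.505)"
```

```text
t: 23.72
eef_pos: [0.4614, -0.1977, 0.3391]
t 23.82 p [ 0.4619 -0.1979  0.3401] rpy [-3.141 -0.     1.505] F [ 0.28  0.27 -2.35] M [-0.02 -0.05  0.03] w 0.0169
travel [ 0.02  0.02 14.01] turn [-0.03 -0.01  0.02] rows>= 3.4
```

```bash
python3 -m inch '[{"travel":[0,0,1],"turn":[0,0,0],"fingers":0},{"travel":[0,0,2.5],"turn":[0,0,0],"fingers":0},{"travel":[0,0,4.2],"turn":[0,0,0],"fingers":0},{"travel":[0,0,6],"turn":[0,0,0],"fingers":0},{"travel":[0,0,7],"turn":[0,0,0],"fingers":0}]'|head -4
python3 -m inch '[{"travel":[0,0,1.5],"turn":[0,0,0],"fingers":0},{"travel":[0,0,3.2],"turn":[0,0,0],"fingers":0},{"travel":[0,0,5],"turn":[0,0,0],"fingers":0},{"travel":[0,0,6.2],"turn":[0,0,0],"fingers":0},{"travel":[0,0,6.7],"turn":[0,0,0],"fingers":0}]'|head -4
python3 -c "
from h import *
fz(4);go([.462,-.1977,.178],1.505)
c=cam('wrist');cv2.imwrite('pics/w22.png',c[0])"
```

```text
t: 24.23
eef_pos: [0.4616, -0.1976, 0.269]
eef_rot: [-3.14, -0.0, 1.506]
force: [-0.3, 1.2, -2.3]
t: 24.65
eef_pos: [0.4615, -0.1976, 0.202]
eef_rot: [-3.14, -0.001, 1.506]
force: [-1.1, 0.2, -2.5]
t 24.8 F [ 0.14  0.56 -1.98] sd [0.52 0.39 0.36] p [ 0.4619 -0.198   0.2031]
travel [ 0.05 -0.02  2.57] turn [0.   0.01 0.02] rows>= 0.6
```

View pics/w22.png

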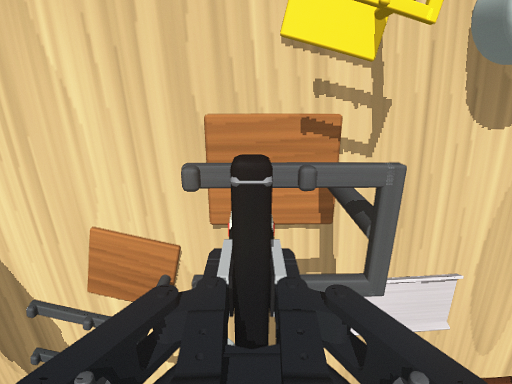

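Bar centred between the stops, at col 251 against stops at 190 and 308. Lower gently onto the prongs.

```bash
python3 -m inch '[{"travel":[0,0,0.5],"turn":[0,0,0],"fingers":0},{"travel":[0,0,1.1],"turn":[0,0,0],"fingers":0},{"travel":[0,0,1.7],"turn":[0,0,0],"fingers":0},{"travel":[0,0,2.2],"turn":[0,0,0],"fingers":0},{"travel":[0,0,2.4],"turn":[0,0,0],"fingers":0}]'
python3 -c "
from h import *
fz(4)"
```

```text
t: 25.27
eef_pos: [0.4615, -0.1978, 0.1785]
eef_rot: [-3.14, -0.0, 1.505]
force: [-0.1, -1.0, -2.8]
width: 0.0165
t 25.42 F [ 0.23  0.15 -2.11] sd [0.18 0.67 0.31] p [ 0.4617 -0.198   0.1789]
```

```bash
python3 -m inch '[{"travel":[0,0,0.05],"turn":[0,0,0],"fingers":0},{"travel":[0,0,0.1],"turn":[0,0,0],"fingers":0},{"travel":[0,0,0.15],"turn":[0,0,0],"fingers":0},{"travel":[0,0,0.15],"turn":[0,0,0],"fingers":0},{"travel":[0,0,0.15],"turn":[0,0,0],"fingers":0}]'|tail -2
python3 -c "
from h import *
fz(4)"
```

```text
force: [0.3, -0.1, -2.8]
width: 0.0169
t 25.98 F [ 0.66 -0.11 -2.17] sd [0.71 0.36 0.2 ] p [ 0.4619 -0.1981  0.178 ]
```

```bash
python3 -m inch '[{"travel":[0,0,0.05],"turn":[0,0,0],"fingers":0},{"travel":[0,0,0.1],"turn":[0,0,0],"fingers":0},{"travel":[0,0,0.1],"turn":[0,0,0],"fingers":0},{"travel":[0,0,0.1],"turn":[0,0,0],"fingers":0},{"travel":[0,0,0.1],"turn":[0,0,0],"fingers":0}]'|tail -2
python3 -c "
from h import *
fz(4)"
```

```text
force: [-2.7, 1.0, 6.3]
width: 0.0169
t 26.55 F [-1.97  1.28  5.63] sd [0.25 0.19 0.36] p [ 0.462  -0.1981  0.1773]
```

```bash
python3 -m inch '[{"travel":[0,0,0],"turn":[0,0,0],"fingers":0.24},{"travel":[0,0,0],"turn":[0,0,0],"fingers":0.3},{"travel":[0,0,0],"turn":[0,0,0],"fingers":0.45},{"travel":[0,0,0],"turn":[0,0,0],"fingers":0.7},{"travel":[0,0,0],"turn":[0,0,0],"fingers":1}]' 30|tail -2
python3 -m inch '[{"travel":[0,0,0],"turn":[0,0,0],"fingers":1},{"travel":[0,0,0],"turn":[0,0,0],"fingers":1},{"travel":[0,0,0],"turn":[0,0,0],"fingers":1},{"travel":[0,0,0],"turn":[0,0,0],"fingers":1},{"travel":[0,0,0],"turn":[0,0,0],"fingers":1}]'|tail -2
python3 -c "
from h import *
fz(3)
c=cam('wrist');cv2.imwrite('pics/w23.png',c[0])"
```

```text
force: [-0.5, 0.2, -0.2]
width: 0.0606
force: [0.1, 0.2, 0.6]
width: 0.085
t 27.48 F [ 0.01 -0.47  0.26] sd [0.63 0.54 0.06] p [ 0.4619 -0.1981  0.1769]
```

View pics/w23.png

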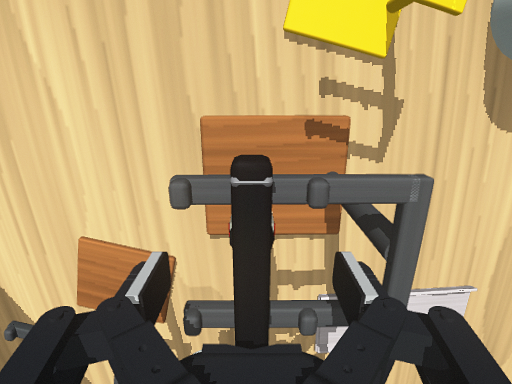

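The bar lies across both prongs between the stops and the fingers are clear. Retreat upward.

```bash
python3 -m inch '[{"travel":[0,0,-1],"turn":[0,0,0],"fingers":1},{"travel":[0,0,-3],"turn":[0,0,0],"fingers":1},{"travel":[0,0,-6],"turn":[0,0,0],"fingers":1},{"travel":[0,0,-9.5],"turn":[0,0,0],"fingers":1},{"travel":[0,0,-13],"turn":[0,0,0],"fingers":1}]'|tail -2
python3 -m inch '[{"travel":[3,0,-1.5],"turn":[0,0,0],"fingers":1},{"travel":[6,0,-3],"turn":[0,0,0],"fingers":1},{"travel":[8,0,-4],"turn":[0,0,0],"fingers":1},{"travel":[8,0,-4],"turn":[0,0,0],"fingers":1},{"travel":[8,0,-4],"turn":[0,0,0],"fingers":1}]'|tail -2
python3 - <<'E'
from h import *
cam('top');st()
c=cam('wrist');cv2.imwrite('pics/w24.png',c[0])
s=cam('side');cv2.imwrite('pics/s24.png',cv2.resize(s[0][150:270,200:320],None,fx=5,fy=5,interpolation=cv2.INTER_CUBIC))
t=cam('top');cv2.imwrite('pics/t24.png',t[0]);rise();tilt()
E
```

```text
force: [2.2, -0.6, -0.4]
width: 0.0855
force: [0.3, -0.5, -0.8]
width: 0.0854
t 28.42 p [ 0.467  -0.1184  0.3469] rpy [3.141 0.    1.506] F [ 0.41 -0.55 -0.04] M [-0.07  0.02  0.01] w 0.0854
flow [ 0.91 -0.1 ] n 17 rise mm 0.5 spread [0.25 0.17]
image rot -0.032 20 25
```

View pics/w24.png

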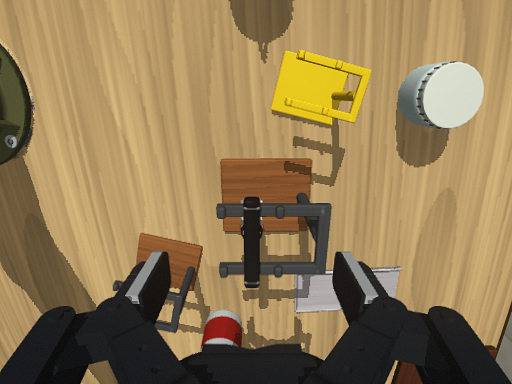

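View pics/s24.png

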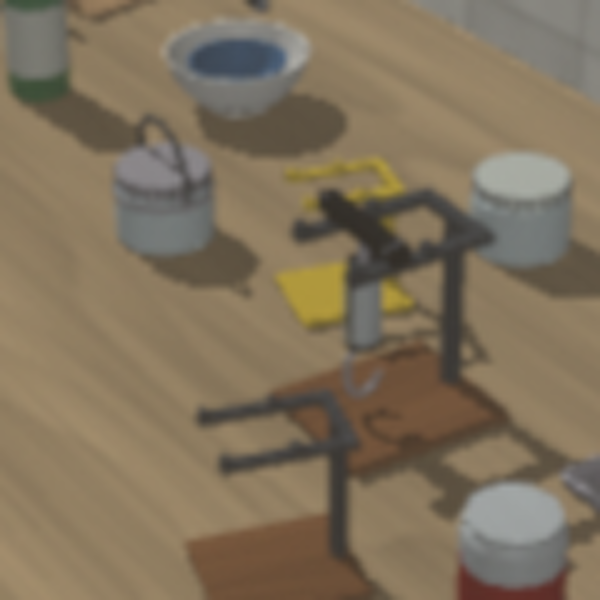

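View pics/t24.png

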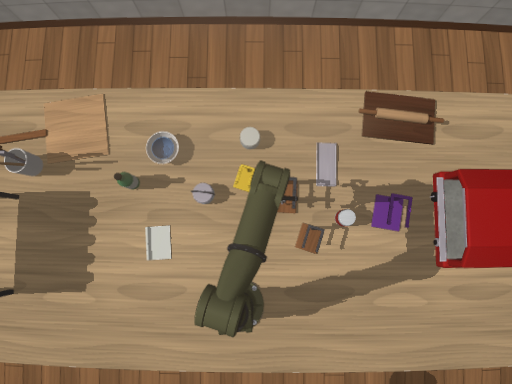

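```bash
python3 -c "
from h import *
print(r.sign_off());st()"
```

```text
the job is handed in; nothing more can be done
None
the job is handed in; nothing more can be done
```

The canister was weighed and set back down, the scale is back in its stand, and I handed the job in at about t = 28.5 s. No verdict was reported.

- **Weighing:** I took the scale from the larger brown stand, hooked the handle and lifted until the pull stopped rising. That was about 3.0–3.9 N by the wrist force, so roughly 0.3–0.4 kg. I did not read the pointer itself.
- **First hang:** It rose about 9 mm and held for about 1.8 s, but hung tilted, by my estimate 0.04–0.09 rad against the 0.1 limit. I lowered it and lifted again.
- **Second hang:** It rose about 10 mm, looked upright in the side view, and held for about 1.8 s. The force readings were noisy (about ±0.5 N), so I relied on image tracking for the height.
- **Canister at the end:** It stands upright on the worktop, off the hook, about 5–7 mm towards +x from where it stood. The side tracking still showed 0.5 mm of rise and −0.03 rad of image rotation with it standing, which I take as tracking bias.
- **Scale at the end:** The bar lies across both prongs, centred between the stops, and the hook looks drawn in. It touched down at the same tool height as when I picked it up.
- **Everything else:** The gripper is open and clear, and nothing else looks moved in the last pictures. I judged that by eye and did not measure it.

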